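Weigh two stacked totes on the beam balance

ROBOT

A 6-joint arm with a two-finger parallel gripper is mounted at the origin on a cart in front of the work surface, level with it; the furniture and walls round the work are solid. World frame = base frame: x ahead of the robot, y to its left, z up, the work surface at z = 0. Lengths are in m, angles in rad, forces in N, time in s.
With the tool pointing down it reaches from about 0.425 to 0.95 m from the base axis. Payload 3.5 kg.
Tool frame: the origin (TCP) lies at the very end of the fingers, on their centre line; the grasp point (between the pads) lies 19 mm behind it; y points along the fingers, z is the direction in which the jaws open and shut, and the axes are right-handed (so a half turn about y gives the same grasp; the last joint's range is limited). The gripper opens to 85 mm and grips with 20 to 120 N. Pads are 22 mm wide; open, the fingers measure 114 mm over their backs; the gripper's body (76 mm by 85 mm) begins 54 mm behind the grasp point. The pads swing forward as they close: fully open they stand 13 mm farther back than shut.
Start: joints at [-1.278, 0.286, 1.577, -0, 1.279, -0.15], TCP at [0.289, -0.61, 0.231] pointing down, gripper open.
Joint ranges: [-2.77, 2.77], [-0.9, 2.22], [0.21, 2.48], [-1.53, 4.67], [0.24, 2.81], [-2.84, 2.84]. Speed limits (rad/s): [2.79, 2.79, 3.14, 3.14, 3.14, 3.14].

INTERFACE

Orientations are given as a unit quaternion [x, y, z, w].
In Python, from plant import ctrl gives the robot as it stands. The module is installed in compiled form; this text tells all that it offers.
- The arm moves only by the tool jog_arm, never from a script. Its argument "deltas" is a list of rows, each a list of 3 entries, a list of its own where there are three numbers: the turn, a rotation vector about the tool's x, y, z in rad, then the shift along the tool's x, y, z in m, then the opening, from 0 (shut) to 1 (fully open). In form: [[[wx, wy, wz], [dx, dy, dz], gripper], ...]. A call has 1 to 10 rows; each row is the pose to reach, as a shift and turn from the pose measured when the call began, along the tool's axes at that moment; what a row does not reach only later rows make up. A row lasts 1/12 s, in which the tool goes at most 41.7 mm and 7.16 degrees, less where a joint would pass 70% of its speed; a pose out of reach is approached as far as the arm can. A call with a gripper value outside its range is refused whole. The fingers move at their own pace and stop on an object; "force" is the grip in N (left out, the last holds). Time passes only in rows, so rows that repeat a pose let the fingers close. It gives the time, the measured TCP pose, the force and the opening at its end, in the units of the state.
- ctrl.get_state(): the state, without advancing time (a new reading comes with each control period).
- ctrl.read_camera(name): name is "scene" or "top"; returns a dict with "pixels" (400x640x3 uint8, blue, green, red), "range_z" (400x640 float32, m along the optical axis (not along the pixel's ray), 0 where there is no reading), "fx", "fy", "cx", "cy" (pixels), "k1" (the pictures are not rectified: a ray, as slopes to the right and down, at radius r is drawn at 1 + k1 r^2 times it, then the intrinsics apply), "T" (4x4, takes a point from camera to world coordinates). Camera axes: x right, y up, looking along -z (the intrinsics and any distortion apply to the point x, -y, -z); pixel columns grow to the right and rows downward; lengths in m; the calibration is good to about 2 mm. A picture is of the moment at which its call begins.
- ctrl.sign_off(): hands the job in, once; it reports no verdict.
The state is a dict: "time": time; "qpos": joint angles; "dq": joint speeds; "joint_efforts": joint torques, N m; "eef_pos": TCP position; "tcp_rot": TCP orientation; "contact_force": force on the tool from outside, world axes, zero at the start; "wrist_torque": the same for the moment, N m; "opening": opening from 0.0 (shut) to 1.0 (fully open).
Only numpy, scipy, OpenCV 4.12 (cv2) and the standard library are available. Lean on these libraries where they do the work, as an engineer would, in place of code of your own. Each camera call takes 0.05 s, during which the arm holds its last target.

TASK

Take the roll of tape off the balance pan and lay it flat on the bench, then set the deep tote on the pan and stack the shallow tote on top of it, turned so that its cut-out end lies over the deep tote's plain end, so that it stacks and does not nest. Then slide the counterpoise along the beam until the beam stays level by itself, and let go. Keep the totes upright and leave the spring clamp, cutters and fuse carton where they lie.

Things in the scene. Friction and masses are not known exactly. Their poses are not given: they have to be found in the camera images.
- pan_center (a point): Centre of the upper face of the steel pan (inside 82 mm x 144 mm, long side along the beam, rim 5 mm above this face), 140 mm from the pivot. A parallel link keeps the pan horizontal while it rises or sinks up to 14 mm from its middle height; where a load stands on it makes no difference. y axis: along the beam, away from the counterpoise.
- beam (a joint): Tilt of the beam, rad: 0 level, positive is pan up and counterpoise down; stops at -0.10 and +0.10. It settles in about 1.5 s. Between the stops its resting tilt grows by about 0.0035 rad for each mm the counterpoise is moved outward; with the counterpoise some 29 mm or more from balance it rests on a stop.
- poise (a joint): Position of the counterpoise along the beam, m: 0 inner end (empty beam level), growing outward, away from the pan, to 0.16. Starts between 0 and 0.040, slides with about 2 N of friction, stays where it is left. Both totes together need somewhere between 0.065 and 0.14; their weights are not known.
- poise_grip (a point): Centre of the counterpoise's upright grip: dark steel block 36 mm across the beam, 24 mm along it, 34 mm high, this point 14 mm below its top, on a sliding 850 g weight 51 mm x 34 mm. Pinch the two faces that look along the beam. y axis along the beam toward the pan.
- tape_center (a point): Centre of a roll of beige masking tape, 58 mm across, 25 mm high, 120 g, lying flat; it starts on the pan.
- deep_tote_center (a point): Centre, 31 mm above the underside, of the deep grey open tote with brass spacers in it: 122 mm long (x), 62 mm wide (y), 62 mm high. Its top 20 mm is a collar, 122 x 62 mm outside, 116 x 56 mm inside: grip its long sides. Below that the body is only 104 x 44 mm. Weighs 0.2 to 0.4 kg. z up.
- deep_tote_cutout (a point): Middle of the cut-out (32 mm wide, 14 mm deep) in the rim of one short end, the deep tote's -x end, 61 mm from its centre.
- shallow_tote_center (a point): Centre, 23 mm above the underside, of the shallow grey tote: as the deep one (same collar and lower body, 0.2 to 0.4 kg) but 46 mm high. Cut-outs at opposite ends: it rests on four stops in the deep one's collar, 6 mm play all round, its centre 50 mm above the deep one's centre (underside 4 mm below the rim). Cut-outs at the same end: it sinks 16 mm deeper (nested, wrong).
- shallow_tote_cutout (a point): Middle of the cut-out in the rim of one short end, the shallow tote's -x end, 61 mm from its centre.
- clamp: Dark grey spring clamp, 48 x 84 x 13 mm, lying between the totes; origin under its centre. Leave it.
- cutters: Side cutters with red handles, 47 x 148 x 14 mm, lying at the left; origin under the centre. Leave it.
- carton: Small flat fuse carton, 48 x 72 x 22 mm, at the right; origin under its centre. Leave it.
- balance: Bench beam balance: grey casting 440 mm long, 100 mm wide, fixed to the bench; beam along its y, 75 mm high; pan at the left (+y) end, 105 mm high; counterpoise on the other arm. A white index plate stands behind the far tip of the counterpoise arm: the beam's black tip points at its long centre line when level. Origin on the bench under the pivot.
Things that resemble listed ones, but are neither listed nor needed, are in the scene too. Leave any green look-alike of the part that bears shallow_tote_center alone.

How it is judged:
On the way, in this order (a step that is already met when the one before it is completed fails the run):
1. the tape lies flat on the bench (height (world z) of tape_center below 0.02 m and angle between tape_center's own z axis and vertical below 0.2 rad), for 0.2 s.
2. the deep tote stands on the pan (x of deep_tote_center in the frame of pan_center between -0.017 and 0.017 m and y of deep_tote_center in the frame of pan_center between -0.025 and 0.025 m and z of deep_tote_center in the frame of pan_center between 0.026 and 0.036 m and angle between deep_tote_center's own z axis and vertical below 0.06 rad), for 0.2 s.
3. the shallow tote is stacked on the deep tote, facing the other way (x of shallow_tote_center in the frame of deep_tote_center between -0.01 and 0.01 m and y of shallow_tote_center in the frame of deep_tote_center between -0.01 and 0.01 m and z of shallow_tote_center in the frame of deep_tote_center between 0.046 and 0.054 m and angle between shallow_tote_center's own z axis and vertical below 0.06 rad and x of shallow_tote_cutout in the frame of deep_tote_center above 0.03 m), for 0.2 s.
4. the counterpoise has been slid out and the beam is level with both totes on the pan (all of step 3 and value of joint beam between -0.025 and 0.025 rad and value of joint poise above 0.055 m), for 0.2 s.
At the end, for the whole second after the job is handed in: Tape flat on the bench; deep tote upright on the pan, centred within 25 mm along and 17 mm across the beam; shallow tote stacked on it, level, centre 46-54 mm above and within 10 mm sideways of the deep one's, cut-outs at opposite ends; beam at rest within 0.025 rad of level (all of step 1 and all of step 2 and all of step 3 and value of joint beam between -0.025 and 0.025 rad and velocity of joint beam between -0.03 and 0.03 rad/s); the robot touches nothing.
It fails at once if a tote is tipped over by more than 0.5 rad (angle between any of deep_tote_center, shallow_tote_center's own z axis and vertical above 0.5 rad).
It fails at once if the clamp, cutters or carton is pushed more than 40 mm (distance of any of clamp, cutters, carton from where it was at the start of the episode above 0.04 m).
It also fails if it takes over 72 s, if anything falls off the work surface, if the arm or the gripper's body presses on something with over 40 N, if the wrist force passes 120 N, or if a joint passes its speed limit or range.

## Working session

There is one attempt and no reset: what is moved stays moved. The work goes in short steps, Python scripts to look and compute and a tool call to move; the robot and the scene stay as the last step left them, time stands still between calls to the robot, and variables do not carry over. Pictures are saved under pics/ and viewed, and the job is handed in when it is done.

Besides the shell and the picture viewer there is one more tool, called after "Emit:" as name(argument=value, ...), one argument or row to a line, values as JSON. jog_arm: Moves the arm, as the interface text tells. Its arguments: {"type":"object","properties":{"deltas":{"type":"array","items":{"type":"array"}},"force":{"type":"number"}},"required":["deltas"]}

```bash
mkdir -p pics
cat > h.py <<'E'
import numpy as np, cv2
from plant import ctrl
def cam(n):
    return ctrl.read_camera(n)
def save(c,name,crop=None,s=1):
    p=c["pixels"]
    if crop: x0,y0,x1,y1=crop; p=p[y0:y1,x0:x1]
    if s!=1: p=cv2.resize(p,None,fx=s,fy=s,interpolation=cv2.INTER_CUBIC)
    cv2.imwrite("pics/"+name,p)
def P(c,u,v,z=None,d=None):
    # world point of pixel: via depth, or on plane z
    K=np.array([[c["fx"],0,c["cx"]],[0,c["fy"],c["cy"]],[0,0,1.]])
    q=cv2.undistortPoints(np.array([[[u,v]]],float),K,np.array([c["k1"],0,0,0,0.]))[0,0]
    ray=np.array([q[0],-q[1],-1.]); T=np.array(c["T"]); R,t=T[:3,:3],T[:3,3]
    if z is None:
        if d is None:
            w=c["range_z"][int(v)-1:int(v)+2,int(u)-1:int(u)+2]; w=w[w>0]; d=np.median(w) if len(w) else np.nan
        return R@(ray*d)+t
    r=R@ray; return t+r*(z-t[2])/r[2]
def cloud(c):
    K=np.array([[c["fx"],0,c["cx"]],[0,c["fy"],c["cy"]],[0,0,1.]])
    h,w=c["range_z"].shape
    uv=np.stack(np.meshgrid(np.arange(w),np.arange(h)),-1).reshape(-1,1,2).astype(float)
    q=cv2.undistortPoints(uv,K,np.array([c["k1"],0,0,0,0.]))[:,0]
    d=c["range_z"].reshape(-1).astype(float)
    p=np.stack([q[:,0]*d,-q[:,1]*d,-d],1)
    T=np.array(c["T"]); p=p@T[:3,:3].T+T[:3,3]; p[d==0]=np.nan
    return p.reshape(h,w,3)
E
python3 - <<'E'
from h import *
for n in("scene","top"):
    c=cam(n); save(c,n+"0.png"); print(n,c["fx"],c["k1"],np.round(c["T"],3))
s=ctrl.get_state(); print(s)
E
```

```text
scene 405.4597813275226 -0.05533044847649101 [[-0.82   0.295 -0.49  -0.203]
 [-0.572 -0.45   0.686  0.931]
 [-0.018  0.843  0.538  0.835]
 [ 0.     0.     0.     1.   ]]
top 370.2751825136071 -0.08244845635907638 [[ 2.800e-02  9.910e-01 -1.340e-01  3.200e-01]
 [-1.000e+00  2.800e-02 -3.000e-03 -3.200e-02]
 [ 1.000e-03  1.340e-01  9.910e-01  1.431e+00]
 [ 0.000e+00  0.000e+00  0.000e+00  1.000e+00]]
{'time': 0.1, 'qpos': array([-1.27796352e+00,  2.87122539e-01,  1.57803521e+00,  5.17920943e-05,
        1.27860107e+00, -1.50016383e-01]), 'dq': array([-7.66240724e-04, -2.56280842e-03, -3.80159664e-03,  2.93093747e-03,
        8.68351046e-05,  1.24751091e-03]), 'joint_efforts': array([ 9.68687095e-05, -4.07299268e+01, -2.93699902e+01, -1.82928761e-04,
        3.43245527e-03,  1.70280600e-05]), 'eef_pos': array([ 0.28910265, -0.60929736,  0.23005269]), 'tcp_rot': array([-0.15532645,  0.69060908, -0.68907878,  0.15525214]), 'contact_force': array([0.07238489, 0.24407041, 0.17190016]), 'wrist_torque': array([0.05042247, 0.04755857, 0.04693897]), 'opening': 1.0000695583576802}
```

View pics/scene0.png

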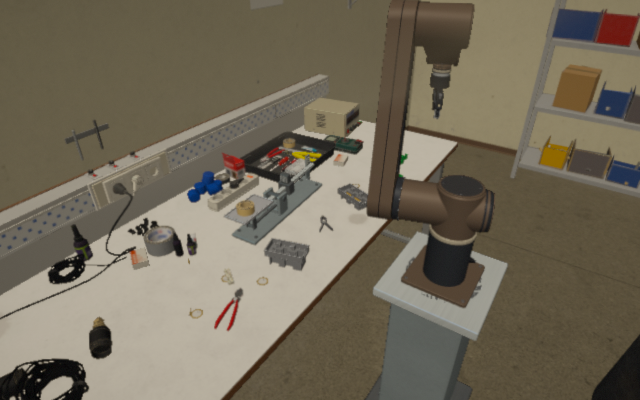

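View pics/top0.png

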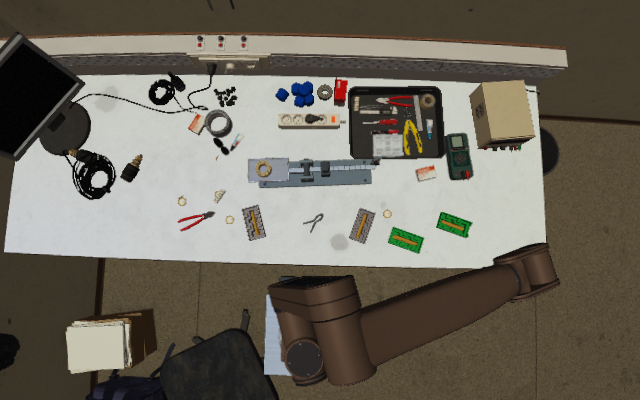

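The top view shows the balance at about (310,170), with the tape on the pan at (264,169). The grey totes are at (254,223) and (362,226), and there are green look-alikes on the right. I'll zoom in.

Run:
```python
from h import *
c=cam("top"); save(c,"top1.png",(230,140,390,250),5)
s=cam("scene"); save(s,"scene1.png",(220,150,400,280),4.4)
W=cloud(c)
np.savez("c0.npz",top=W,pix=c["pixels"])
for u,v in[(254,223),(362,226),(264,169),(252,175),(308,170),(325,170),(340,217)]: print(u,v,np.round(P(c,u,v),3))
```

```text
254 223 [0.414 0.215 0.024]
362 226 [ 0.414 -0.197  0.023]
264 169 [0.608 0.175 0.099]
252 175 [0.585 0.219 0.098]
308 170 [0.612 0.014 0.083]
325 170 [ 0.604 -0.049  0.127]
340 217 [ 0.448 -0.113 -0.002]
```

View pics/top1.png

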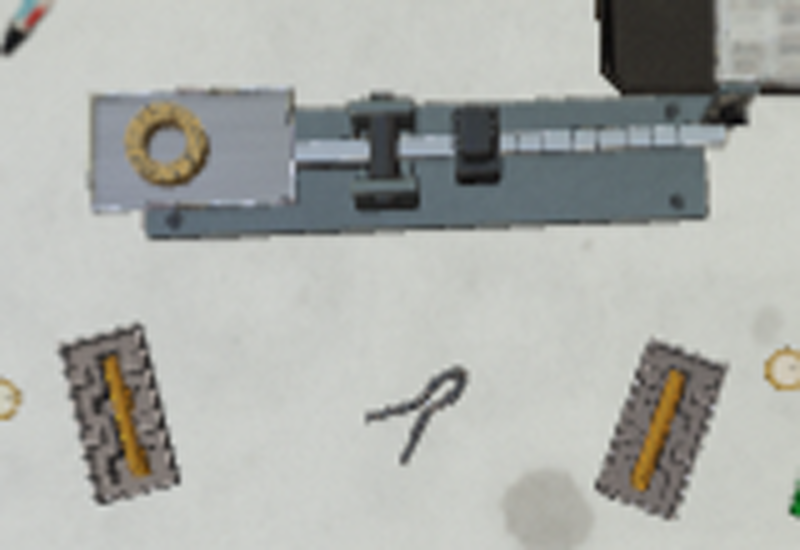

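View pics/scene1.png

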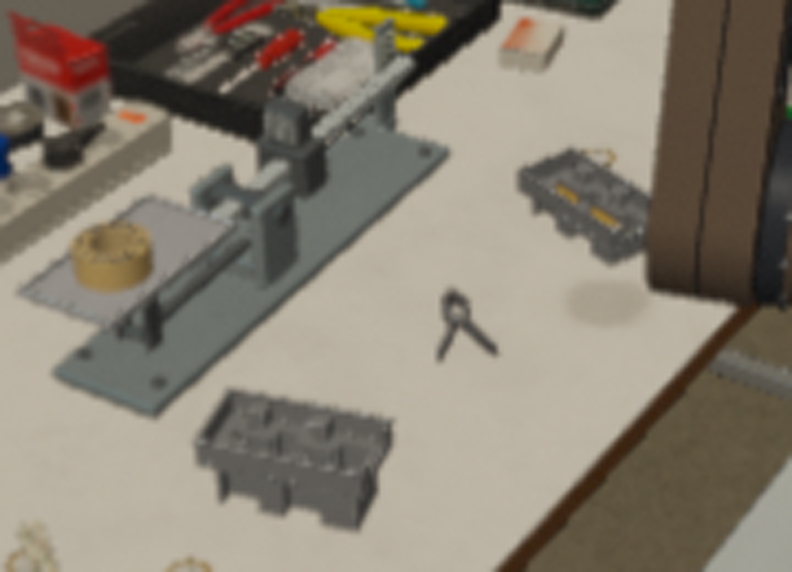

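```bash
cat > seg.py <<'E'
from h import *
def tote(W,cx,cy,zlo,r=0.085):
    q=W.reshape(-1,3); q=q[~np.isnan(q[:,0])]
    m=(np.hypot(q[:,0]-cx,q[:,1]-cy)<r)&(q[:,2]>zlo)
    k=q[m]; return k
def rect(k):
    (c,s,a)=cv2.minAreaRect((k[:,:2]*1000).astype(np.float32)); return c,s,a
if __name__=="__main__":
    d=np.load("c0.npz"); W=d["top"]
    for n,cx,cy in(("L",.414,.215),("R",.414,-.197)):
        k=tote(W,cx,cy,0.012); print(n,len(k),"z pct",np.round(np.percentile(k[:,2],[5,25,50,75,95,99]),3))
        zt=np.percentile(k[:,2],98); kk=k[k[:,2]>zt-0.02]; print(rect(kk),zt)
    p=d["pix"]
    a=cv2.resize(p[200:250,235:275],None,fx=9,fy=9,interpolation=cv2.INTER_CUBIC); b=cv2.resize(p[200:250,342:382],None,fx=9,fy=9,interpolation=cv2.INTER_CUBIC)
    cv2.imwrite("pics/totes.png",np.hstack([a,b]))
    def hm(u0):
        z=W[200:250,u0:u0+40,2]; z=np.nan_to_num(z); return cv2.applyColorMap(cv2.resize((np.clip(z/0.07,0,1)*255).astype(np.uint8),None,fx=9,fy=9,interpolation=cv2.INTER_NEAREST),cv2.COLORMAP_JET)
    cv2.imwrite("pics/totesz.png",np.hstack([hm(235),hm(342)]))
E
python3 seg.py
```

```text
L 538 z pct [0.02  0.037 0.042 0.054 0.062 0.066]
((414.4897155761719, 213.2415771484375), (122.99795532226562, 63.6255989074707), 16.925798416137695) 0.06384201027020867
R 497 z pct [0.017 0.023 0.027 0.039 0.046 0.049]
((416.3538513183594, -194.66290283203125), (62.49362564086914, 123.10301208496094), 70.97813415527344) 0.04731782213235861
```

View pics/totes.png

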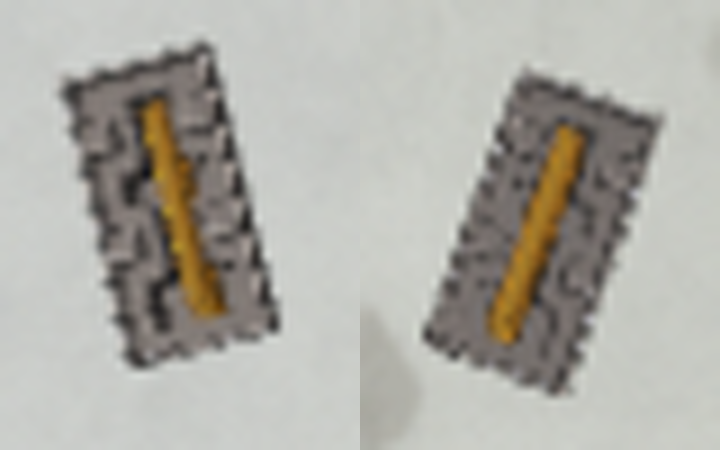

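View pics/totesz.png

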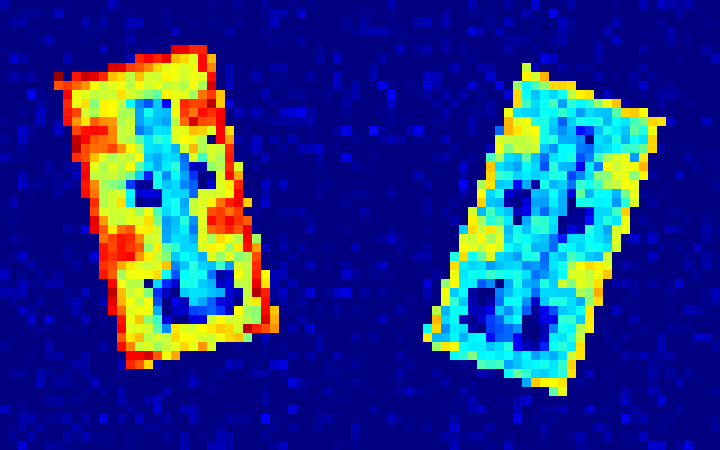

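Run:
```python
from seg import *
d=np.load("c0.npz"); W=d["top"]; pix=d["pix"].astype(int)
q=W.reshape(-1,3); col=pix.reshape(-1,3)
def sel(x0,x1,y0,y1,z0,z1):
    m=(q[:,0]>x0)&(q[:,0]<x1)&(q[:,1]>y0)&(q[:,1]<y1)&(q[:,2]>z0)&(q[:,2]<z1); return q[m],col[m]
k,c=sel(.53,.68,.07,.27,.085,.135); print("pan",rect(k),np.percentile(k[:,2],[5,25,50,75,95]))
beige=(c[:,2]-c[:,0]>40); t=k[beige]; print("tape",len(t),rect(t),t.mean(0),np.percentile(t[:,2],[5,50,95]))
f=k[~beige]; f=f[np.hypot(f[:,0]-t[:,0].mean(),f[:,1]-t[:,1].mean())>.035]; print("face z",np.percentile(f[:,2],[5,50,95]))
k,c=sel(.54,.68,-.11,.0,.085,.16); print("poise",len(k),rect(k),np.percentile(k[:,2],[5,50,75,95]))
k2=k[k[:,2]>.115]; print(rect(k2),k2.mean(0),len(k2))
k,c=sel(.5,.7,-.25,.28,.01,.045); print("base",rect(k),np.median(k[:,2]))
k,c=sel(.54,.68,-.25,-.06,.06,.11); 
# beam
for y in np.arange(-.22,.0,.02):
    kk,_=sel(.57,.66,y,y+.02,.05,.2); 
    if len(kk): print(round(y,2),len(kk),np.round(np.median(kk,0),3))
for (x,y) in [(.42,0),(.3,.1),(.45,-.05),(.5,.35),(.52,.3)]:
    kk,_=sel(x-.06,x+.06,y-.06,y+.06,.008,.3); print("clear",x,y,len(kk))
```

```text
pan ((607.8360595703125, 159.834716796875), (89.71585083007812, 149.09898376464844), 3.8976383209228516) [0.09493301 0.09815818 0.10057675 0.10442931 0.12567177]
tape 132 ((606.0319213867188, 176.31103515625), (54.55475616455078, 54.056739807128906), 47.549442291259766) [0.60624615 0.17656616 0.12348835] [0.1167433  0.12343517 0.12877542]
face z [0.09470741 0.09996144 0.10621064]
poise 156 ((618.7883911132812, -54.72178649902344), (64.4814453125, 107.49896240234375), 1.68988037109375) [0.0853746  0.10151786 0.1291891  0.13266562]
((619.876708984375, -48.400657653808594), (35.55796432495117, 21.68856430053711), 1.628426194190979) [ 0.61936355 -0.04806681  0.12913243] 71
base ((617.2554321289062, -23.88702392578125), (113.85842895507812, 466.919677734375), 6.5662455558776855) 0.013834748617079784
-0.22 25 [ 0.63  -0.209  0.088]
-0.2 25 [ 0.628 -0.19   0.088]
-0.18 30 [ 0.629 -0.17   0.087]
-0.16 23 [ 0.627 -0.149  0.085]
-0.14 24 [ 0.625 -0.131  0.084]
-0.12 26 [ 0.623 -0.109  0.085]
-0.1 25 [ 0.623 -0.09   0.083]
-0.08 42 [ 0.619 -0.065  0.084]
-0.06 90 [ 0.611 -0.05   0.128]
-0.04 47 [ 0.615 -0.034  0.094]
-0.02 43 [ 0.614 -0.006  0.082]
clear 0.42 0 51
clear 0.3 0.1 0
clear 0.45 -0.05 46
clear 0.5 0.35 73
clear 0.52 0.3 48
```

```bash
cat > to.py <<'E'
import sys
from h import *
from scipy.spatial.transform import Rotation as Ro
def plan(pos,jaw=None):
    s=ctrl.get_state(); R=Ro.from_quat(s["tcp_rot"]); M=R.as_matrix()
    sh=M.T@(np.array(pos)-s["eef_pos"])
    print("t",round(s["time"],2),"tcp",np.round(s["eef_pos"],4),"jawyaw",round(np.degrees(np.arctan2(M[1,2],M[0,2])),2),"ydir",np.round(M[:,1],3),"q1,q6",np.round(s["qpos"][[0,5]],2),"q5",round(s["qpos"][4],2),"F",np.round(s["contact_force"],2),"op",round(s["opening"],3))
    if jaw is not None:
        cands=[]
        for j in(jaw,jaw+180):
            a=np.radians(j); z=np.array([np.cos(a),np.sin(a),0]); y=np.array([0,0,-1.]); x=np.cross(y,z)
            G=np.stack([x,y,z],1); rv=Ro.from_matrix(M.T@G).as_rotvec(); print(" jaw",j,"rot",np.round(rv,3),"deg",round(np.degrees(np.linalg.norm(rv)),1))
    print(" shift",np.round(sh,4),"dist",round(np.linalg.norm(sh),3))
if __name__=="__main__":
    v=[float(a) for a in sys.argv[1:]]
    plan(v[:3],v[3] if len(v)>3 else None)
E
python3 to.py .606 .1765 .26 93.6
```

```text
t 0.2 tcp [ 0.2891 -0.6095  0.2304] jawyaw -64.63 ydir [-0.     0.001 -1.   ] q1,q6 [-1.28 -0.15] q5 1.28 F [-1.03  0.61  0.2 ] op 1.001
 jaw 93.6 rot [ 0.000e+00 -2.762e+00 -2.000e-03] deg 158.2
 jaw 273.6 rot [0.002 0.38  0.   ] deg 21.8
 shift [-0.6231 -0.0286 -0.5745] dist 0.848
```

Emit:
jog_arm(
  deltas=[
    [[0,0.12,0],[-0.31,-0.02,-0.287],0.9],
    [[0,0.19,0],[-0.31,-0.02,-0.287],0.9],
    [[0,0.19,0],[-0.31,-0.02,-0.287],0.9],
    [[0,0.19,0],[-0.31,-0.02,-0.287],0.9],
    [[0,0.19,0],[-0.31,-0.02,-0.287],0.9],
    [[0,0.19,0],[-0.31,-0.02,-0.287],0.9],
    [[0,0.19,0],[-0.31,-0.02,-0.287],0.9],
    [[0,0.19,0],[-0.31,-0.02,-0.287],0.9],
    [[0,0.19,0],[-0.31,-0.02,-0.287],0.9],
    [[0,0.19,0],[-0.31,-0.02,-0.287],0.9],
  ],
  force=40,
)

```text
time: 1.03
eef_pos: [0.444, -0.2214, 0.2507]
tcp_rot: [-0.089, 0.702, -0.701, 0.089]
contact_force: [0.3, 0.5, 0.8]
opening: 0.899
```

```bash
python3 to.py .606 .1765 .2 -86.4
```

```text
t 1.03 tcp [ 0.444  -0.2214  0.2507] jawyaw -75.54 ydir [-0.     0.001 -1.   ] q1,q6 [-0.67  0.65] q5 1.29 F [0.35 0.48 0.76] op 0.899
 jaw -86.4 rot [ 0.001  0.19  -0.   ] deg 10.9
 jaw 93.6 rot [-0.000e+00 -2.952e+00 -2.000e-03] deg 169.1
 shift [-0.2562  0.0512 -0.3448] dist 0.433
```

Emit:
jog_arm(
  deltas=[
    [[0,0.19,0],[-0.256,0.051,-0.345],0.9],
    [[0,0.19,0],[-0.256,0.051,-0.345],0.9],
    [[0,0.19,0],[-0.256,0.051,-0.345],0.9],
    [[0,0.19,0],[-0.256,0.051,-0.345],0.9],
    [[0,0.19,0],[-0.256,0.051,-0.345],0.9],
    [[0,0.19,0],[-0.256,0.051,-0.345],0.9],
    [[0,0.19,0],[-0.256,0.051,-0.345],0.9],
    [[0,0.19,0],[-0.256,0.051,-0.345],0.9],
    [[0,0.19,0],[-0.256,0.051,-0.345],0.9],
    [[0,0.19,0],[-0.256,0.051,-0.345],0.9],
  ],
)

```text
time: 1.87
eef_pos: [0.5975, 0.1579, 0.2025]
tcp_rot: [-0.022, 0.707, -0.706, 0.022]
contact_force: [1.4, -1.4, 0.3]
opening: 0.903
```

```bash
python3 to.py .606 .1765 .107 -86.4
python3 - <<'E'
from h import *
s=cam("scene"); save(s,"scene2.png",(200,120,380,260),4.4)
E
```

```text
t 1.87 tcp [0.5975 0.1579 0.2025] jawyaw -86.4 ydir [-0.     0.001 -1.   ] q1,q6 [0.09 1.6 ] q5 1.21 F [ 1.37 -1.42  0.31] op 0.903
 jaw -86.4 rot [ 0.001 -0.     0.   ] deg 0.1
 jaw 93.6 rot [-0.000e+00  3.142e+00  2.000e-03] deg 180.0
 shift [-0.0096  0.0955 -0.0179] dist 0.098
```

View pics/scene2.png

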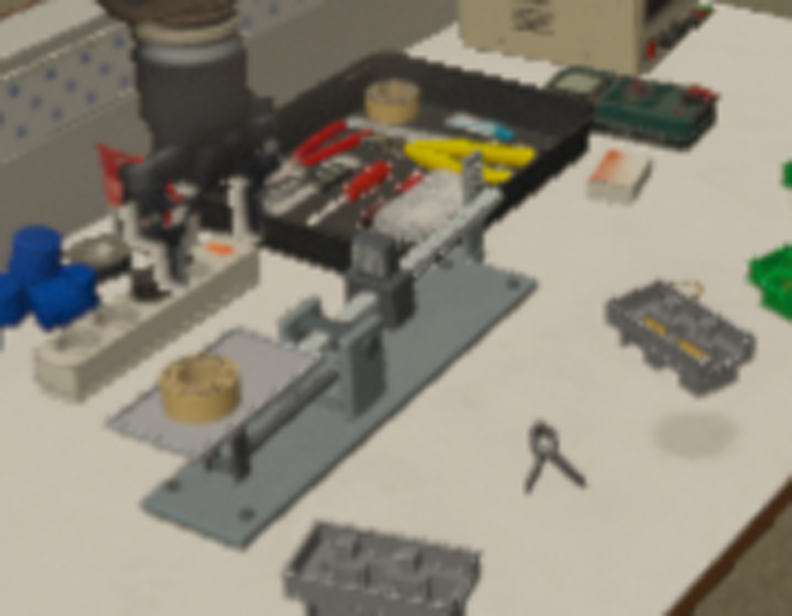

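The view shows the gripper behind and above the tape, which sits at about (200,385) in the crop. Next I align with it, descend and close.

Emit:
jog_arm(
  deltas=[
    [[0,0,0],[-0.01,0.03,-0.018],0.9],
    [[0,0,0],[-0.01,0.06,-0.018],0.9],
    [[0,0,0],[-0.01,0.08,-0.018],0.9],
    [[0,0,0],[-0.01,0.095,-0.018],0.9],
    [[0,0,0],[-0.01,0.095,-0.018],0.9],
    [[0,0,0],[-0.01,0.095,-0.018],0.5],
    [[0,0,0],[-0.01,0.095,-0.018],0.5],
    [[0,0,0],[-0.01,0.095,-0.018],0.5],
    [[0,0,0],[-0.01,0.095,-0.018],0.5],
    [[0,0,0],[-0.01,0.095,-0.018],0.5],
  ],
)

```text
time: 2.75
eef_pos: [0.6084, 0.1831, 0.1078]
tcp_rot: [-0.022, 0.709, -0.704, 0.025]
contact_force: [1.2, -1.0, 0.0]
opening: 0.66
```

```bash
python3 to.py .606 .1765 .2 -86.4
python3 - <<'E'
from h import *
s=cam("scene"); save(s,"scene3.png",(200,160,320,260),6)
E
```

```text
t 2.75 tcp [0.6084 0.1831 0.1078] jawyaw -86.21 ydir [ 0.003  0.007 -1.   ] q1,q6 [0.13 1.63] q5 1.04 F [ 1.15 -1.05  0.04] op 0.66
 jaw -86.4 rot [ 0.006  0.003 -0.004] deg 0.5
 jaw 93.6 rot [-0.006 -3.138 -0.01 ] deg 179.8
 shift [ 0.0025 -0.0923  0.0058] dist 0.093
```

View pics/scene3.png

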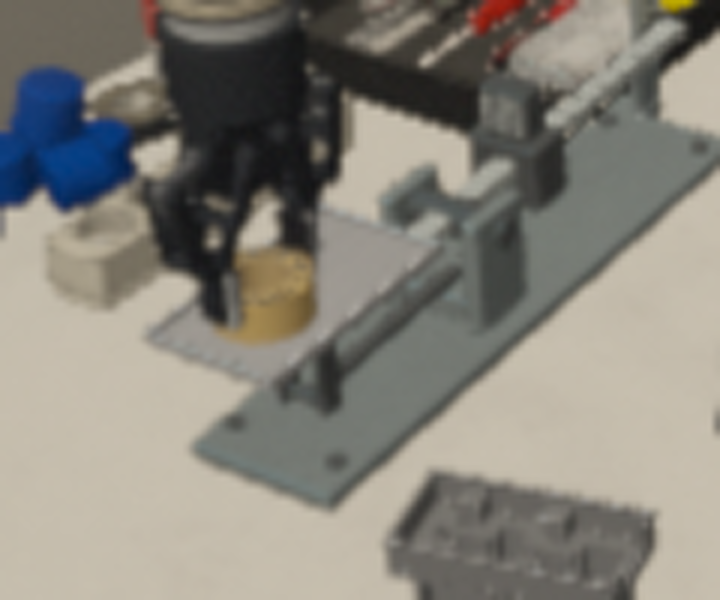

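The tape is between the pads at about (265,295) in the crop. I'll lift it.

Emit:
jog_arm(
  deltas=[
    [[0,0,0],[0,-0.03,0],0.5],
    [[0,0,0],[0,-0.06,0],0.5],
    [[0,0,0],[0,-0.07,0],0.5],
    [[0,0,0],[0,-0.07,0],0.5],
    [[0,0,0],[0,-0.07,0],0.5],
  ],
  force=50,
)

```text
time: 3.22
eef_pos: [0.6081, 0.1827, 0.1775]
tcp_rot: [-0.022, 0.709, -0.704, 0.025]
contact_force: [-0.6, -0.5, -2.5]
opening: 0.654
```

```bash
python3 to.py .485 .095 .06 -86.4
python3 - <<'E'
from h import *
s=cam("scene"); save(s,"scene4.png",(200,140,320,240),6)
E
```

```text
t 3.22 tcp [0.6081 0.1827 0.1775] jawyaw -86.21 ydir [ 0.004  0.007 -1.   ] q1,q6 [0.13 1.63] q5 1.16 F [-0.58 -0.54 -2.47] op 0.654
 jaw -86.4 rot [ 0.006  0.003 -0.004] deg 0.5
 jaw 93.6 rot [-0.006 -3.138 -0.01 ] deg 179.8
 shift [0.1291 0.1164 0.0801] dist 0.191
```

View pics/scene4.png

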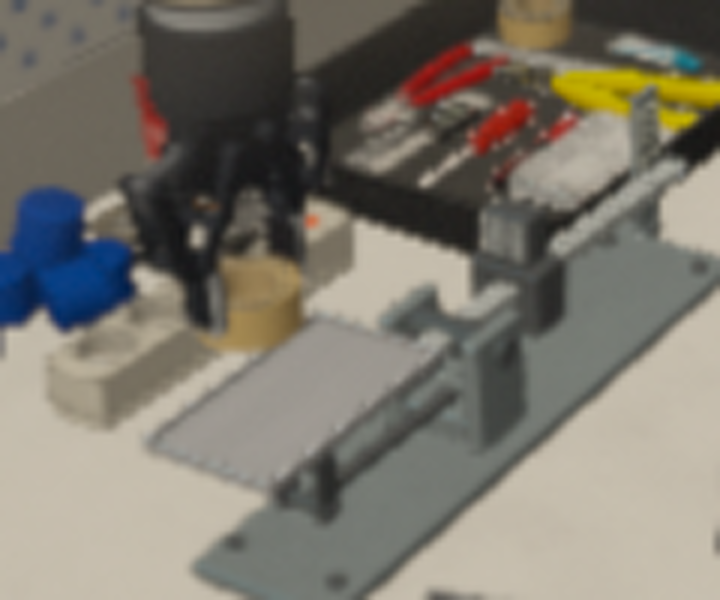

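The tape is held clear of the pan. I'll carry it to the free bench spot in front of the balance.

Emit:
jog_arm(
  deltas=[
    [[0,0,0],[0.035,0,0.02],0.5],
    [[0,0,0],[0.07,0,0.045],0.5],
    [[0,0,0],[0.1,0,0.065],0.5],
    [[0,0,0],[0.129,0.03,0.08],0.5],
    [[0,0,0],[0.129,0.07,0.08],0.5],
    [[0,0,0],[0.129,0.11,0.08],0.5],
    [[0,0,0],[0.129,0.14,0.08],0.5],
    [[0,0,0],[0.129,0.155,0.08],0.5],
    [[0,0,0],[0.129,0.155,0.08],0.5],
    [[0,0,0],[0.129,0.155,0.08],0.5],
  ],
)

```text
time: 4.1
eef_pos: [0.4815, 0.0952, 0.0179]
tcp_rot: [-0.025, 0.709, -0.704, 0.022]
contact_force: [0.2, -0.5, -1.3]
opening: 0.658
```

```bash
python3 to.py .485 .095 .01 -86.4
python3 - <<'E'
from h import *
s=cam("scene"); save(s,"scene5.png",(200,160,340,270),5.5)
E
```

```text
t 4.1 tcp [0.4815 0.0952 0.0179] jawyaw -86.22 ydir [-0.005  0.006 -1.   ] q1,q6 [-0.02  1.48] q5 0.82 F [ 0.2  -0.47 -1.3 ] op 0.658
 jaw -86.4 rot [0.007 0.003 0.005] deg 0.5
 jaw 93.6 rot [ 0.007 -3.138 -0.011] deg 179.8
 shift [-0.0035  0.0079  0.0005] dist 0.009
```

View pics/scene5.png

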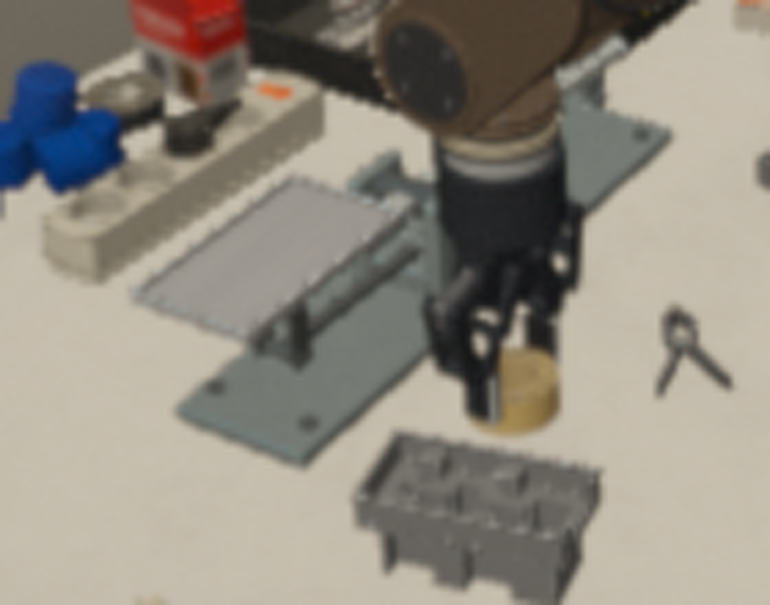

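Emit:
jog_arm(
  deltas=[
    [[0,0,0],[0,0.003,0],0.5],
    [[0,0,0],[0,0.006,0],0.5],
    [[0,0,0],[0,0.008,0],0.5],
    [[0,0,0],[0,0.008,0],0.5],
  ],
)

```text
time: 4.48
eef_pos: [0.4835, 0.0953, 0.0119]
tcp_rot: [-0.023, 0.709, -0.704, 0.023]
contact_force: [0.1, -0.1, -0.4]
opening: 0.654
```

Emit:
jog_arm(
  deltas=[
    [[0,0,0],[0,0.003,0],0.5],
    [[0,0,0],[0,0.004,0],0.5],
    [[0,0,0],[0,0.004,0],0.5],
  ],
)

```text
time: 4.73
eef_pos: [0.4833, 0.0953, 0.0077]
tcp_rot: [-0.024, 0.709, -0.704, 0.023]
contact_force: [0.2, 0.5, -2.7]
opening: 0.654
```

Emit:
jog_arm(
  deltas=[
    [[0,0,0],[0,0.002,0],0.5],
    [[0,0,0],[0,0.004,0],0.5],
    [[0,0,0],[0,0.004,0],0.5],
    [[0,0,0],[0,0.003,0],0.95],
    [[0,0,0],[0,0.003,0],0.95],
    [[0,0,0],[0,0.003,0],0.95],
    [[0,0,0],[0,0.003,0],0.95],
    [[0,0,0],[0,-0.04,0],0.95],
    [[0,0,0],[0,-0.08,0],0.95],
    [[0,0,0],[0,-0.12,0],0.95],
  ],
)

```text
time: 5.57
eef_pos: [0.4823, 0.0945, 0.1277]
tcp_rot: [-0.025, 0.709, -0.704, 0.022]
contact_force: [1.1, -0.1, -0.6]
opening: 0.95
```

```bash
python3 to.py .4145 .2135 .13 -73.1
python3 - <<'E'
from h import *
s=cam("scene"); save(s,"scene6.png",(200,160,340,270),5.5)
E
```

```text
t 5.57 tcp [0.4823 0.0945 0.1277] jawyaw -86.21 ydir [-0.004  0.006 -1.   ] q1,q6 [-0.02  1.48] q5 1.05 F [ 1.08 -0.11 -0.64] op 0.95
 jaw -73.1 rot [ 0.007 -0.229  0.003] deg 13.1
 jaw 106.9 rot [-0.005  2.913  0.01 ] deg 166.9
 shift [ 0.0598 -0.0012 -0.1232] dist 0.137
```

View pics/scene6.png

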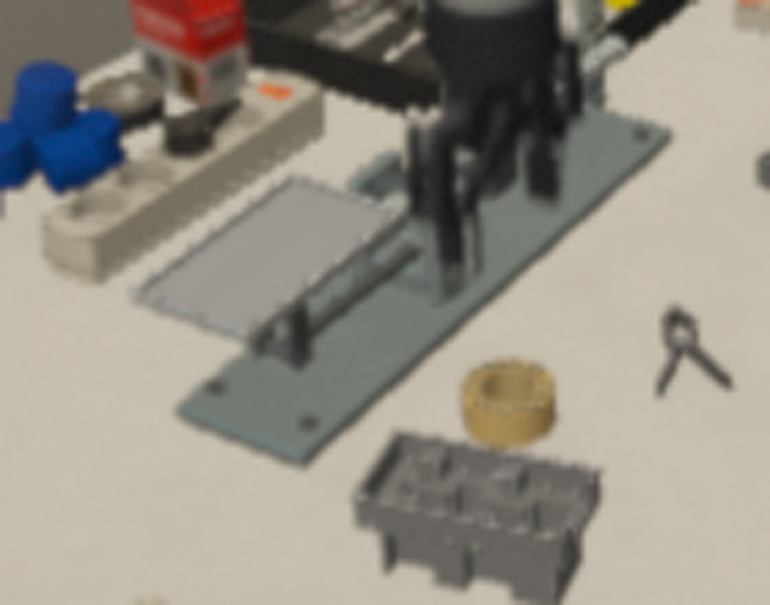

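The tape lies flat on the bench at about (508,400) in the crop. Next I go over the deep tote.

Emit:
jog_arm(
  deltas=[
    [[0,-0.1,0],[0.02,0,-0.04],1.0],
    [[0,-0.229,0],[0.04,0,-0.08],1.0],
    [[0,-0.229,0],[0.06,0,-0.123],1.0],
    [[0.006,-0.229,0.003],[0.06,0,-0.123],1.0],
    [[0.006,-0.229,0.003],[0.06,0,-0.123],1.0],
    [[0.006,-0.229,0.003],[0.06,0,-0.123],1.0],
  ],
)

```text
time: 6.12
eef_pos: [0.42, 0.2138, 0.137]
tcp_rot: [0.099, -0.699, 0.7, -0.111]
contact_force: [-0.3, -0.4, 0.6]
opening: 1.001
```

```bash
python3 to.py .4145 .2135 .033 -73.1
python3 - <<'E'
from h import *
s=cam("scene"); save(s,"scene7.png",(200,160,340,270),5.5)
E
```

```text
t 6.12 tcp [0.42   0.2138 0.137 ] jawyaw -72.95 ydir [ 0.016  0.    -1.   ] q1,q6 [0.26 1.53] q5 1.05 F [-0.26 -0.4   0.57] op 1.001
 jaw -73.1 rot [-0.004  0.003 -0.016] deg 1.0
 jaw 106.9 rot [-0.025 -3.139  0.007] deg 179.8
 shift [ 0.007   0.1039 -0.0018] dist 0.104
```

View pics/scene7.png

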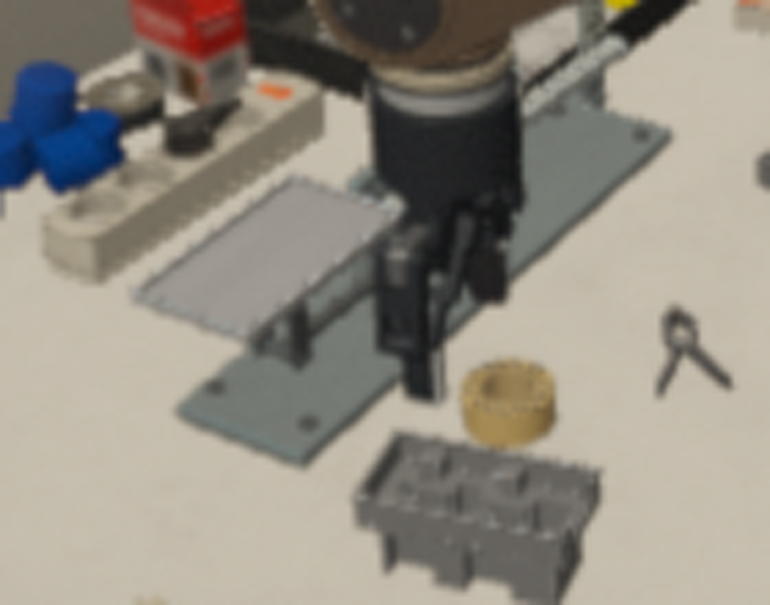

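Emit:
jog_arm(
  deltas=[
    [[-0.004,0.003,-0.016],[0.007,0.03,-0.002],1.0],
    [[-0.004,0.003,-0.016],[0.007,0.055,-0.002],1.0],
    [[-0.004,0.003,-0.016],[0.007,0.063,-0.002],1.0],
    [[-0.004,0.003,-0.016],[0.007,0.063,-0.002],1.0],
    [[-0.004,0.003,-0.016],[0.007,0.063,-0.002],1.0],
  ],
)

```text
time: 6.58
eef_pos: [0.415, 0.2124, 0.0741]
tcp_rot: [0.103, -0.699, 0.7, -0.103]
contact_force: [0.8, 0.7, 0.6]
opening: 0.997
```

```bash
python3 to.py .4145 .2135 .035 -73.1
python3 - <<'E'
from h import *
s=cam("scene"); save(s,"scene8.png",(240,180,340,280),6)
s=cam("top"); save(s,"top8.png",(220,190,290,260),8)
E
```

```text
t 6.58 tcp [0.415  0.2124 0.0741] jawyaw -73.3 ydir [-0.    -0.001 -1.   ] q1,q6 [0.26 1.53] q5 0.93 F [0.8  0.75 0.57] op 0.997
 jaw -73.1 rot [-0.    -0.003  0.001] deg 0.2
 jaw 106.9 rot [-1.000e-03  3.138e+00 -1.000e-03] deg 179.8
 shift [ 0.0001  0.0391 -0.0013] dist 0.039
```

View pics/scene8.png

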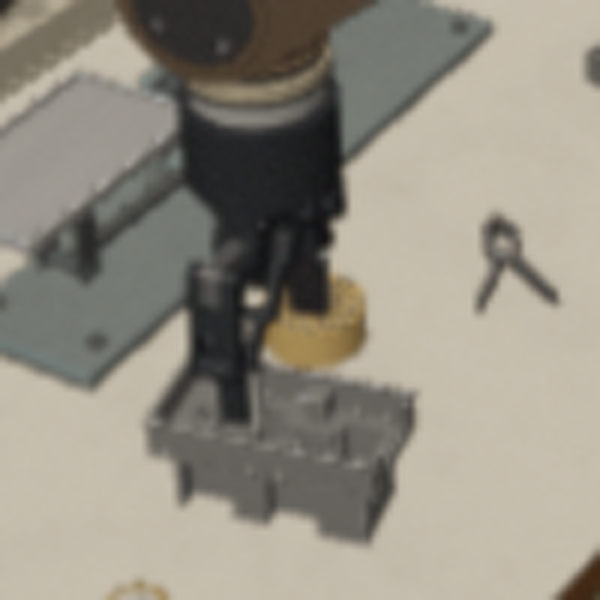

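View pics/top8.png

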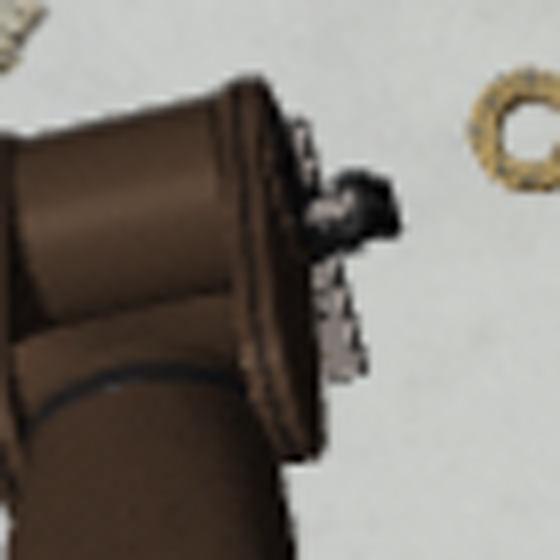

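Emit:
jog_arm(
  deltas=[
    [[0,0.003,0],[0,0.02,-0.001],1.0],
    [[0,0.003,0],[0,0.035,-0.001],1.0],
    [[0,0.003,0],[0,0.044,-0.001],1.0],
    [[0,0.003,0],[0,0.044,-0.001],1.0],
    [[0,0.003,0],[0,0.044,-0.001],0.6],
    [[0,0.003,0],[0,0.044,-0.001],0.6],
    [[0,0.003,0],[0,0.044,-0.001],0.6],
    [[0,0.003,0],[0,0.044,-0.001],0.6],
    [[0,0.003,0],[0,0.044,-0.001],0.6],
  ],
  force=60,
)

```text
time: 7.43
eef_pos: [0.4173, 0.2142, 0.0332]
tcp_rot: [0.1, -0.7, 0.7, -0.104]
contact_force: [-0.6, -1.1, 6.2]
opening: 0.714
```

```bash
python3 to.py .4145 .2135 .18 -73.1
python3 - <<'E'
from h import *
s=cam("scene"); save(s,"scene9.png",(240,180,340,280),6)
E
```

```text
t 7.43 tcp [0.4173 0.2142 0.0332] jawyaw -73.42 ydir [ 0.006  0.001 -1.   ] q1,q6 [0.26 1.54] q5 0.83 F [-0.57 -1.11  6.21] op 0.714
 jaw -73.1 rot [-0.001 -0.006 -0.006] deg 0.5
 jaw 106.9 rot [ 1.000e-02  3.136e+00 -1.000e-03] deg 179.7
 shift [ 0.002  -0.1468  0.    ] dist 0.147
```

View pics/scene9.png

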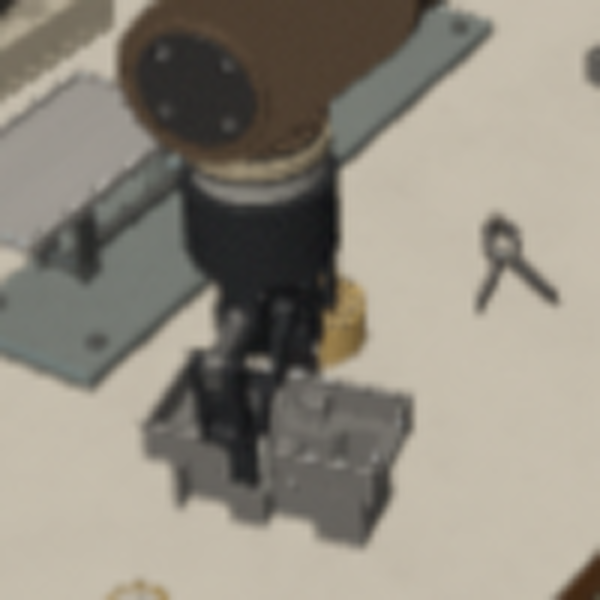

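The tote is gripped on its collar at about (245,440) in the crop. I'll lift it.

Emit:
jog_arm(
  deltas=[
    [[0,0,0],[0,-0.02,0],0.6],
    [[0,0,0],[0,-0.05,0],0.6],
    [[0,0,0],[0,-0.09,0],0.6],
    [[0,0,0],[0,-0.13,0],0.6],
    [[0,0,0],[0,-0.165,0],0.6],
    [[0,0,0],[0,-0.165,0],0.6],
    [[0,0,0],[0,-0.165,0],0.6],
    [[0,0,0],[0,-0.165,0],0.6],
  ],
)

```text
time: 8.15
eef_pos: [0.4148, 0.2138, 0.1962]
tcp_rot: [0.101, -0.7, 0.7, -0.103]
contact_force: [0.1, -0.6, -4.9]
opening: 0.712
```

```bash
python3 to.py .608 .16 .21 3.6
python3 - <<'E'
from h import *
s=cam("scene"); save(s,"scene10.png",(200,120,340,260),4.2)
f=[]
for i in range(4): cam("top"); f.append(ctrl.get_state()["contact_force"][2])
print(f)
E
```

```text
t 8.15 tcp [0.4148 0.2138 0.1962] jawyaw -73.42 ydir [ 0.003  0.    -1.   ] q1,q6 [0.26 1.54] q5 1.19 F [ 0.12 -0.61 -4.86] op 0.712
 jaw 3.6 rot [-0.002 -1.344 -0.002] deg 77.0
 jaw 183.6 rot [ 0.002  1.797 -0.002] deg 103.0
 shift [-0.1699 -0.0133  0.1067] dist 0.201
[np.float64(-3.404481675837881), np.float64(-3.5954962478337813), np.float64(-3.4100277600840916), np.float64(-3.7426156251251212)]
```

View pics/scene10.png

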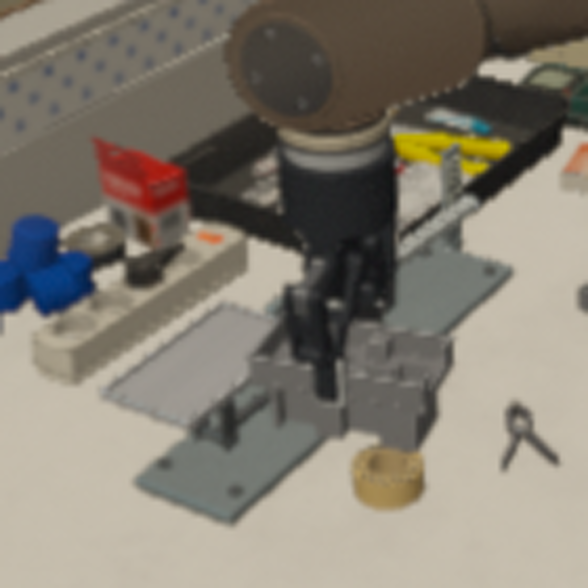

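The deep tote is lifted level, with its cut-out on the end facing the robot. I'll turn it and carry it over the pan.

Emit:
jog_arm(
  deltas=[
    [[0,-0.12,0],[-0.017,-0.01,0.01],0.6],
    [[0,-0.24,0],[-0.034,-0.01,0.02],0.6],
    [[0,-0.36,0],[-0.051,-0.01,0.03],0.6],
    [[0,-0.48,0],[-0.068,-0.01,0.04],0.6],
    [[0,-0.6,0],[-0.085,-0.01,0.05],0.6],
    [[0,-0.72,0],[-0.102,-0.01,0.06],0.6],
    [[0,-0.84,0],[-0.119,-0.01,0.07],0.6],
    [[0,-0.96,0],[-0.136,-0.01,0.085],0.6],
    [[0,-1.08,0],[-0.153,-0.01,0.1],0.6],
    [[0,-1.2,0],[-0.17,-0.01,0.107],0.6],
  ],
)

```text
time: 9.23
eef_pos: [0.6094, 0.1583, 0.2046]
tcp_rot: [0.481, -0.519, 0.519, -0.48]
contact_force: [-0.6, 0.2, -3.4]
opening: 0.711
```

```bash
python3 to.py .608 .16 .2 3.6
```

```text
t 9.23 tcp [0.6094 0.1583 0.2046] jawyaw -4.39 ydir [-0.    -0.001 -1.   ] q1,q6 [0.09 0.17] q5 1.21 F [-0.64  0.18 -3.37] op 0.711
 jaw 3.6 rot [ 0.    -0.139  0.001] deg 8.0
 jaw 183.6 rot [-2.000e-03  3.002e+00  1.000e-03] deg 172.0
 shift [-0.0016  0.0046 -0.0015] dist 0.005
```

Emit:
jog_arm(
  deltas=[
    [[0,-0.1,0],[-0.001,0.01,-0.001],0.6],
    [[0,-0.139,0],[-0.001,0.025,-0.001],0.6],
    [[0,-0.139,0],[-0.001,0.035,-0.001],0.6],
    [[0,-0.139,0],[-0.001,0.035,-0.001],0.6],
    [[0,-0.139,0],[-0.001,0.035,-0.001],0.6],
  ],
)

```text
time: 9.65
eef_pos: [0.6074, 0.1593, 0.1677]
tcp_rot: [0.517, -0.485, 0.484, -0.514]
contact_force: [0.2, 0.3, -2.6]
opening: 0.715
```

```bash
python3 to.py .608 .16 .14 3.6;python3 - <<'E'
from h import *
s=cam("scene"); save(s,"scene11.png",(200,140,310,240),6.5)
t=cam("top"); save(t,"top11.png",(220,130,390,210),4.5)
np.savez("c11.npz",s=cloud(s),sp=s["pixels"],t=cloud(t),tp=t["pixels"])
E
```

```text
t 9.65 tcp [0.6074 0.1593 0.1677] jawyaw 3.52 ydir [-0.004 -0.002 -1.   ] q1,q6 [0.1  0.03] q5 1.15 F [ 0.15  0.31 -2.63] op 0.715
 jaw 3.6 rot [ 0.004 -0.001  0.001] deg 0.3
 jaw 183.6 rot [-2.00e-03  3.14e+00  7.00e-03] deg 179.9
 shift [-0.0007  0.0277  0.0007] dist 0.028
```

View pics/scene11.png

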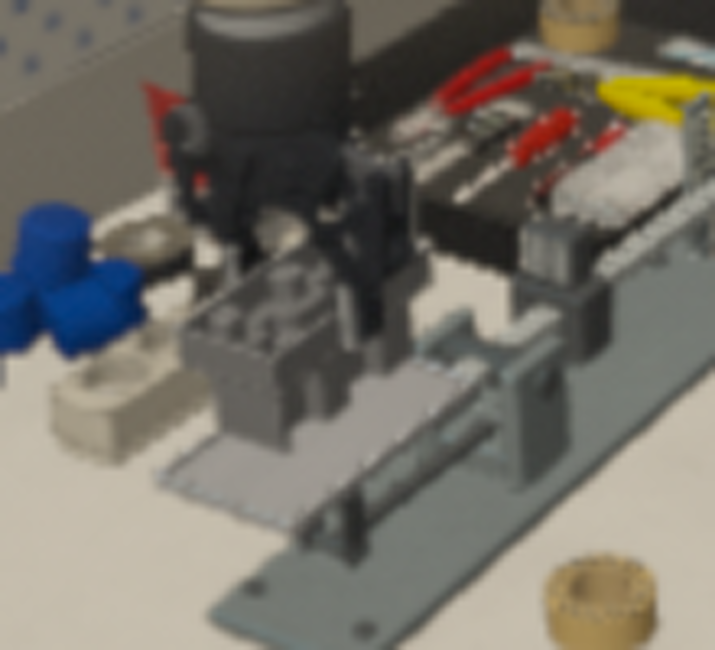

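View pics/top11.png

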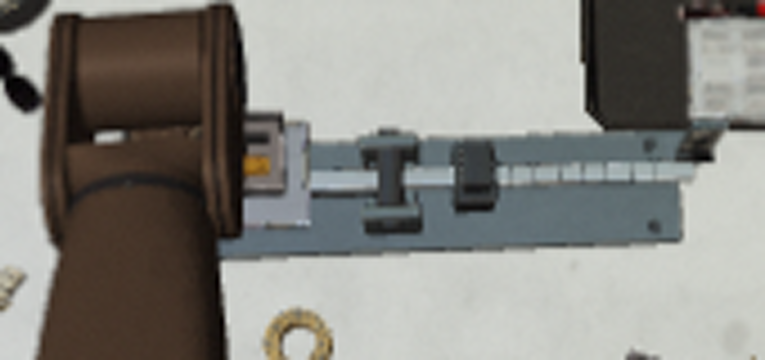

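Run:
```python
from seg import *
d=np.load("c11.npz")
for n in("t","s"):
    q=d[n].reshape(-1,3)
    m=(q[:,0]>.54)&(q[:,0]<.68)&(q[:,1]>.07)&(q[:,1]<.25)&(q[:,2]>.08)&(q[:,2]<.125); k=q[m]; print(n,len(k),np.percentile(k[:,2],[5,25,50,75,95]))
    m=(q[:,0]>.54)&(q[:,0]<.7)&(q[:,1]>.06)&(q[:,1]<.26)&(q[:,2]>.127)&(q[:,2]<.215); k=q[m]; print(" tote",len(k),rect(k),k.min(0),k.max(0),np.percentile(k[:,2],[1,2,5]))
```

```text
t 223 [0.08533287 0.10727316 0.10927965 0.11156534 0.11445607]
 tote 175 ((608.1657104492188, 159.59848022460938), (63.450923919677734, 120.60406494140625), 2.3511884212493896) [0.57841307 0.09818708 0.13527257] [0.64161035 0.2203298  0.20057744] [0.1359466  0.13613946 0.1380262 ]
s 578 [0.10567922 0.10772209 0.10889194 0.11015128 0.11332252]
 tote 821 ((611.1552734375, 163.89462280273438), (98.5236587524414, 128.621826171875), 13.671874046325684) [0.56062802 0.09205947 0.13216625] [0.66043288 0.22512019 0.21433794] [0.13339765 0.13470136 0.13795034]
```

The tote's measured centre is at (0.608, 0.160), right over the pan, with 26 mm still to go. I'll lower it.

Emit:
jog_arm(
  deltas=[
    [[0,0,0],[0,0.01,0],0.6],
    [[0,0,0],[0,0.02,0],0.6],
    [[0,0,0],[0,0.026,0],0.6],
    [[0,0,0],[0,0.03,0],0.6],
    [[0,0,0],[0,0.034,0],0.6],
    [[0,0,0],[0,0.037,0],0.6],
    [[0,0,0],[0,0.037,0],0.6],
  ],
)

```text
time: 10.33
eef_pos: [0.6085, 0.1594, 0.1324]
tcp_rot: [0.516, -0.484, 0.484, -0.515]
contact_force: [-0.8, -0.1, -1.6]
opening: 0.715
```

Emit:
jog_arm(
  deltas=[
    [[0,0,0],[0,0.003,0],0.6],
    [[0,0,0],[0,0.006,0],0.6],
    [[0,0,0],[0,0.008,0],0.6],
    [[0,0,0],[0,0.008,0],0.6],
  ],
)

```text
time: 10.67
eef_pos: [0.609, 0.1591, 0.1245]
tcp_rot: [0.515, -0.484, 0.485, -0.515]
contact_force: [-0.1, -1.5, -0.5]
opening: 0.716
```

```bash
python3 to.py .608 .16 .14 3.6;python3 - <<'E'
from h import *
s=cam("scene"); save(s,"scene12.png",(200,140,310,240),6.5)
print(ctrl.get_state()["contact_force"])
E
```

```text
t 10.67 tcp [0.609  0.1591 0.1245] jawyaw 3.53 ydir [ 0.001 -0.001 -1.   ] q1,q6 [0.1  0.03] q5 1.07 F [-0.08 -1.54 -0.46] op 0.716
 jaw 3.6 rot [-0.001 -0.001  0.001] deg 0.1
 jaw 183.6 rot [-2.00e-03  3.14e+00 -1.00e-03] deg 179.9
 shift [-0.0009 -0.0155 -0.0009] dist 0.016
[-0.14599721 -0.70821463 -0.59033994]
```

View pics/scene12.png

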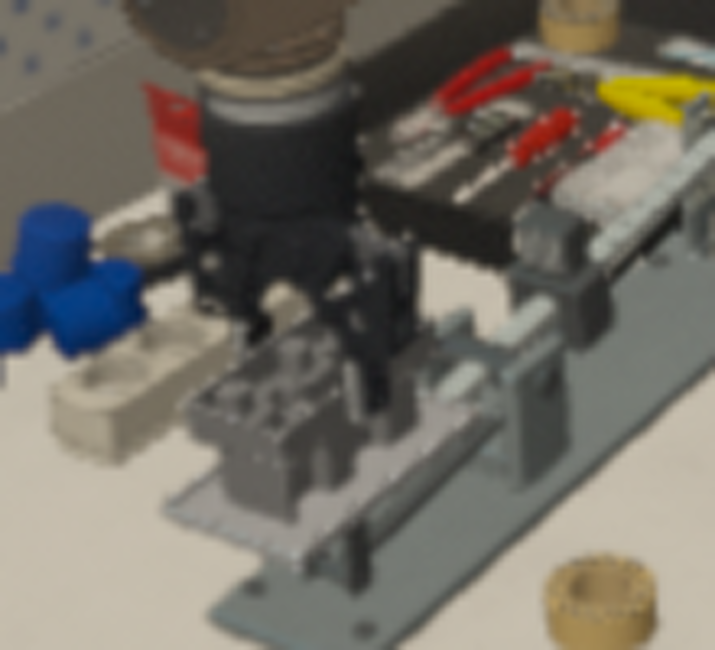

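The tote stands on the pan, which has sunk under it. I'll release and rise straight up.

Emit:
jog_arm(
  deltas=[
    [[0,0,0],[0,0.002,0],0.6],
    [[0,0,0],[0,0.002,0],0.6],
    [[0,0,0],[0,0.002,0],1.0],
    [[0,0,0],[0,0.002,0],1.0],
    [[0,0,0],[0,0.002,0],1.0],
    [[0,0,0],[0,0.002,0],1.0],
    [[0,0,0],[0,-0.02,0],1.0],
    [[0,0,0],[0,-0.05,0],1.0],
    [[0,0,0],[0,-0.09,0],1.0],
    [[0,0,0],[0,-0.13,0],1.0],
  ],
)

```text
time: 11.55
eef_pos: [0.608, 0.1594, 0.2546]
tcp_rot: [0.516, -0.485, 0.484, -0.514]
contact_force: [1.8, 0.2, 0.4]
opening: 0.997
```

```bash
python3 to.py .416 -.195 .2 71
```

```text
t 11.55 tcp [0.608  0.1594 0.2546] jawyaw 3.53 ydir [-0.002 -0.001 -1.   ] q1,q6 [0.1  0.03] q5 1.3 F [1.82 0.25 0.39] op 0.997
 jaw 71.0 rot [ 0.003 -1.178 -0.   ] deg 67.5
 jaw 251.0 rot [0.    1.964 0.003] deg 112.5
 shift [ 0.3418  0.0556 -0.2134] dist 0.407
```

Emit:
jog_arm(
  deltas=[
    [[0,-0.12,0],[0.034,0,-0.021],1.0],
    [[0,-0.24,0],[0.068,0,-0.042],1.0],
    [[0,-0.36,0],[0.102,0.01,-0.064],1.0],
    [[0,-0.48,0],[0.136,0.02,-0.085],1.0],
    [[0,-0.6,0],[0.17,0.03,-0.107],1.0],
    [[0,-0.72,0],[0.205,0.04,-0.128],1.0],
    [[0,-0.84,0],[0.24,0.05,-0.15],1.0],
    [[0,-0.96,0],[0.275,0.055,-0.171],1.0],
    [[0,-1.08,0],[0.31,0.055,-0.192],1.0],
    [[0,-1.178,0],[0.342,0.055,-0.213],1.0],
  ],
)

```text
time: 12.38
eef_pos: [0.4293, -0.1714, 0.2005]
tcp_rot: [0.695, -0.131, 0.13, -0.694]
contact_force: [0.7, -0.4, -0.1]
opening: 0.999
```

```bash
python3 to.py .416 -.195 .09 71
python3 - <<'E'
from seg import *
s=cam("scene"); save(s,"scene13.png",(200,140,400,260),4)
t=cam("top"); W=cloud(t); save(t,"top13.png",(230,140,390,250),5)
q=W.reshape(-1,3)
m=(q[:,0]>.54)&(q[:,0]<.7)&(q[:,1]>.06)&(q[:,1]<.26)&(q[:,2]>.13)&(q[:,2]<.215); k=q[m]; print(" tote",len(k),rect(k),np.percentile(k[:,2],[50,95]))
m=(q[:,0]>.54)&(q[:,0]<.7)&(q[:,1]>.06)&(q[:,1]<.26)&(q[:,2]>.07)&(q[:,2]<.215); k=q[m]; print(" pan",len(k),rect(k))
k=tote(W,.416,-.195,.03,.08); print("shallow",rect(k))
E
```

```text
t 12.38 tcp [ 0.4293 -0.1714  0.2005] jawyaw 68.7 ydir [-0.002 -0.001 -1.   ] q1,q6 [-0.6 -1.8] q5 1.2 F [ 0.75 -0.41 -0.06] op 0.999
 jaw 71.0 rot [ 0.002 -0.04  -0.002] deg 2.3
 jaw 251.0 rot [3.000e-03 3.101e+00 3.000e-03] deg 177.7
 shift [-0.0036  0.1106 -0.0266] dist 0.114
 tote 436 ((608.2423706054688, 159.74545288085938), (64.33344268798828, 123.51851654052734), 3.1423513889312744) [0.13797034 0.15351412]
 pan 1031 ((606.6483764648438, 148.9952850341797), (87.26078033447266, 173.4912567138672), 3.2216265201568604)
shallow ((410.8695068359375, -163.8186492919922), (114.3390884399414, 115.1647720336914), 54.880584716796875)
```

View pics/scene13.png

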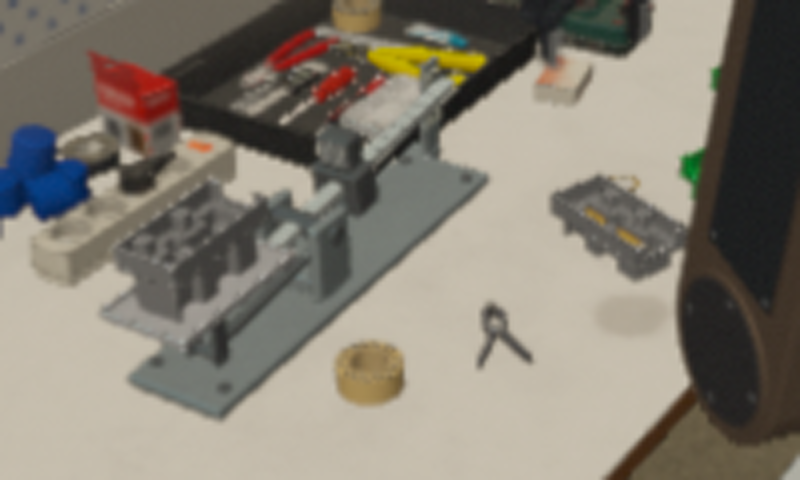

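View pics/top13.png

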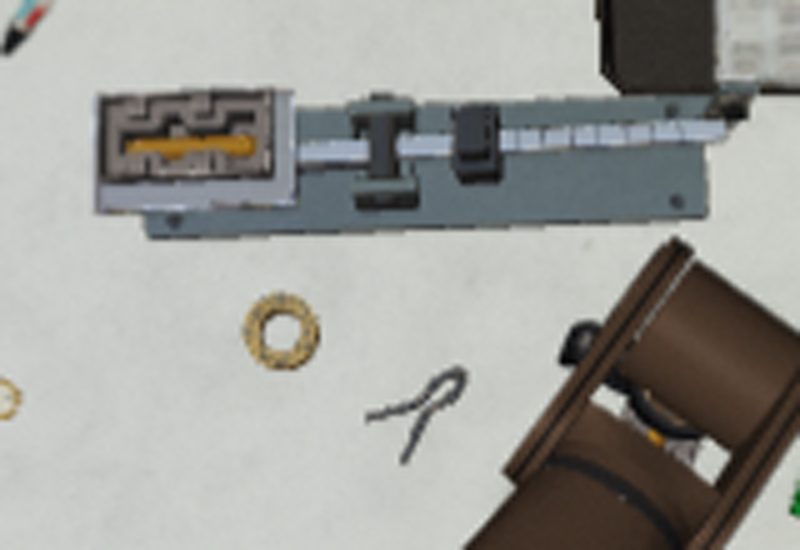

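The deep tote sits centred on the pan at (0.608, 0.160), turned 3.1°, with its rim at z about 0.153. The tape is flat at (282,330) in the crop. Now the shallow tote.

Emit:
jog_arm(
  deltas=[
    [[0,-0.04,0],[-0.004,0.01,-0.027],1.0],
    [[0,-0.04,0],[-0.004,0.05,-0.027],1.0],
    [[0,-0.04,0],[-0.004,0.09,-0.027],1.0],
    [[0,-0.04,0],[-0.004,0.125,-0.027],1.0],
    [[0.002,-0.04,-0.002],[-0.004,0.13,-0.027],1.0],
    [[0.002,-0.04,-0.002],[-0.004,0.13,-0.027],1.0],
    [[0.002,-0.04,-0.002],[-0.004,0.13,-0.027],1.0],
  ],
)

```text
time: 13.07
eef_pos: [0.4157, -0.1979, 0.0724]
tcp_rot: [0.698, -0.119, 0.12, -0.696]
contact_force: [1.3, -1.0, 0.5]
opening: 0.998
```

```bash
python3 to.py .4163 -.1947 .017 71
python3 - <<'E'
from seg import *
s=cam("scene"); save(s,"scene14.png",(300,170,400,240),7)
t=cam("top"); save(t,"top14.png",(320,190,400,250),8)
E
```

```text
t 13.07 tcp [ 0.4157 -0.1979  0.0724] jawyaw 70.49 ydir [ 0.001 -0.002 -1.   ] q1,q6 [-0.66 -1.89] q5 0.92 F [ 1.31 -0.97  0.47] op 0.998
 jaw 71.0 rot [ 0.002 -0.009  0.002] deg 0.5
 jaw 251.0 rot [-3.000e-03  3.133e+00  3.000e-03] deg 179.5
 shift [-0.0007  0.0554  0.0033] dist 0.055
```

View pics/scene14.png

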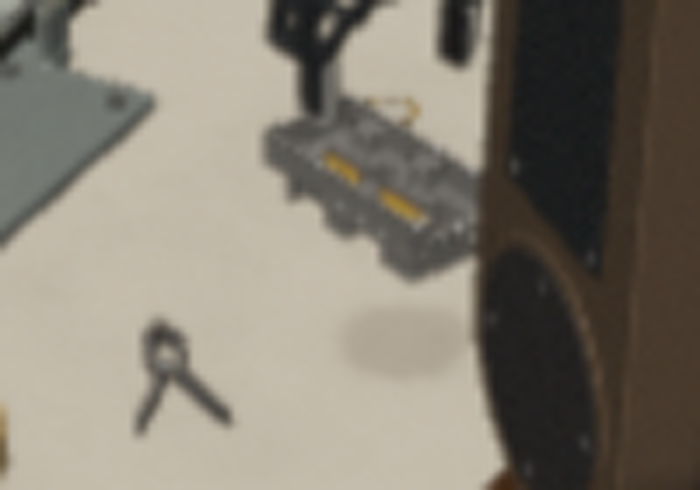

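View pics/top14.png

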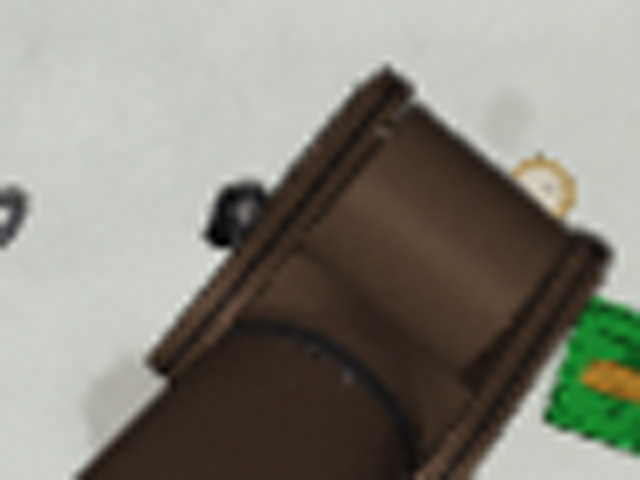

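Emit:
jog_arm(
  deltas=[
    [[0.002,-0.009,0.002],[-0.001,0.02,0.003],1.0],
    [[0.002,-0.009,0.002],[-0.001,0.04,0.003],1.0],
    [[0.002,-0.009,0.002],[-0.001,0.055,0.003],1.0],
    [[0.002,-0.009,0.002],[-0.001,0.055,0.003],1.0],
    [[0.002,-0.009,0.002],[-0.001,0.055,0.003],0.6],
    [[0.002,-0.009,0.002],[-0.001,0.055,0.003],0.6],
    [[0.002,-0.009,0.002],[-0.001,0.055,0.003],0.6],
    [[0.002,-0.009,0.002],[-0.001,0.055,0.003],0.6],
    [[0.002,-0.009,0.002],[-0.001,0.055,0.003],0.6],
  ],
)

```text
time: 13.92
eef_pos: [0.4188, -0.197, 0.0213]
tcp_rot: [0.699, -0.114, 0.119, -0.696]
contact_force: [0.4, 1.1, 7.2]
opening: 0.715
```

```bash
python3 to.py .4163 -.1947 .2 71
```

```text
t 13.92 tcp [ 0.4188 -0.197   0.0213] jawyaw 71.01 ydir [ 0.007 -0.005 -1.   ] q1,q6 [-0.66 -1.9 ] q5 0.8 F [0.37 1.12 7.22] op 0.715
 jaw 71.0 rot [0.002 0.    0.008] deg 0.5
 jaw 251.0 rot [ 0.013 -3.141 -0.004] deg 180.0
 shift [-0.0017 -0.1787  0.001 ] dist 0.179
```

Emit:
jog_arm(
  deltas=[
    [[0,0,0],[0,-0.02,0],0.6],
    [[0,0,0],[0,-0.05,0],0.6],
    [[0,0,0],[0,-0.09,0],0.6],
    [[0,0,0],[0,-0.13,0],0.6],
    [[0,0,0],[0,-0.17,0],0.6],
    [[0,0,0],[0,-0.21,0],0.6],
    [[0,0,0],[0,-0.22,0],0.6],
    [[0,0,0],[0,-0.22,0],0.6],
  ],
)

```text
time: 14.58
eef_pos: [0.4189, -0.1972, 0.2456]
tcp_rot: [0.7, -0.111, 0.122, -0.695]
contact_force: [0.9, 0.3, -5.0]
opening: 0.716
```

```bash
python3 - <<'E'
from seg import *
s=cam("scene"); save(s,"scene15.png",(270,100,400,230),5)
f=[]
for i in range(5): t=cam("top"); f.append(ctrl.get_state()["contact_force"][2])
print(np.round(f,2))
E
python3 to.py .608 .16 .24 3.2
```

```text
[-4.98 -4.   -3.6  -3.77 -4.37]
t 14.88 tcp [ 0.4161 -0.1951  0.238 ] jawyaw 71.0 ydir [ 0.002 -0.001 -1.   ] q1,q6 [-0.66 -1.9 ] q5 1.27 F [ 0.23  0.58 -4.37] op 0.711
 jaw 3.2 rot [-1.000e-03  1.183e+00  2.000e-03] deg 67.8
 jaw 183.2 rot [ 2.000e-03 -1.958e+00  1.000e-03] deg 112.2
 shift [ 0.0659 -0.002   0.3982] dist 0.404
```

View pics/scene15.png

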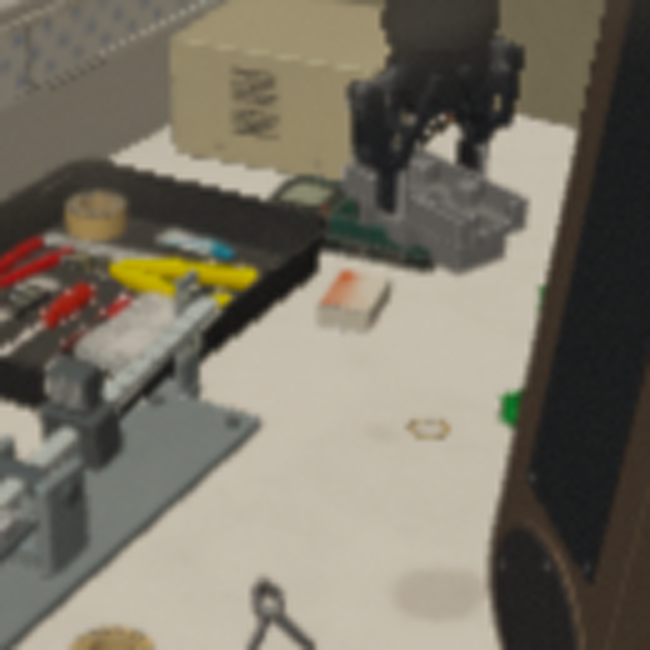

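The shallow tote is held level with its cut-out toward the robot at (500,210). I'll carry it and turn it to face the other way.

Emit:
jog_arm(
  deltas=[
    [[0,0.12,0],[0.006,0,0.036],0.6],
    [[0,0.24,0],[0.013,0,0.072],0.6],
    [[0,0.36,0],[0.02,0,0.11],0.6],
    [[0,0.48,0],[0.026,0,0.148],0.6],
    [[0,0.6,0],[0.033,0,0.186],0.6],
    [[0,0.72,0],[0.04,0,0.225],0.6],
    [[0,0.84,0],[0.046,0,0.265],0.6],
    [[0,0.96,0],[0.053,0,0.305],0.6],
    [[0,1.08,0],[0.06,0,0.345],0.6],
    [[0,1.183,0],[0.066,0,0.38],0.6],
  ],
)

```text
time: 15.72
eef_pos: [0.5944, 0.1305, 0.2355]
tcp_rot: [0.527, -0.472, 0.472, -0.526]
contact_force: [-0.0, -1.6, -3.4]
opening: 0.712
```

```bash
python3 to.py .6082 .1597 .21 3.2
```

```text
t 15.72 tcp [0.5944 0.1305 0.2355] jawyaw 6.21 ydir [-0.002 -0.002 -1.   ] q1,q6 [ 0.05 -0.06] q5 1.26 F [-0.05 -1.62 -3.42] op 0.712
 jaw 3.2 rot [0.002 0.052 0.001] deg 3.0
 jaw 183.2 rot [ 2.000e-03 -3.089e+00 -3.000e-03] deg 177.0
 shift [-0.0276  0.0254  0.0169] dist 0.041
```

Emit:
jog_arm(
  deltas=[
    [[0.002,0.052,0.001],[-0.02,0,0.01],0.6],
    [[0.002,0.052,0.001],[-0.028,0.01,0.017],0.6],
    [[0.002,0.052,0.001],[-0.028,0.025,0.017],0.6],
    [[0.002,0.052,0.001],[-0.028,0.033,0.017],0.6],
    [[0.002,0.052,0.001],[-0.028,0.033,0.017],0.6],
    [[0.002,0.052,0.001],[-0.028,0.033,0.017],0.6],
  ],
)

```text
time: 16.22
eef_pos: [0.6072, 0.1597, 0.2003]
tcp_rot: [0.515, -0.487, 0.485, -0.513]
contact_force: [0.1, -0.1, -3.5]
opening: 0.72
```

```bash
python3 to.py .6082 .1597 .15 3.2;python3 - <<'E'
from seg import *
s=cam("scene"); save(s,"scene16.png",(200,140,310,240),6.5)
t=cam("top"); save(t,"top16.png",(220,130,390,210),4.5)
for n,c in(("t",t),("s",s)):
    q=cloud(c).reshape(-1,3)
    m=(q[:,0]>.54)&(q[:,0]<.7)&(q[:,1]>.06)&(q[:,1]<.26)&(q[:,2]>.178)&(q[:,2]<.226); k=q[m]; print(n,len(k),rect(k),k.min(0),k.max(0))
E
```

```text
t 16.22 tcp [0.6072 0.1597 0.2003] jawyaw 3.2 ydir [-0.004 -0.001 -1.   ] q1,q6 [0.1  0.04] q5 1.21 F [ 0.08 -0.14 -3.54] op 0.72
 jaw 3.2 rot [0.004 0.    0.001] deg 0.2
 jaw 183.2 rot [ 1.000e-03 -3.142e+00 -6.000e-03] deg 180.0
 shift [-0.      0.0503  0.0012] dist 0.05
t 157 ((605.2260131835938, 162.8397674560547), (63.21043014526367, 121.29108428955078), 5.431717395782471) [0.57750748 0.10066038 0.18019208] [0.64117632 0.2252181  0.22561588]
s 651 ((606.9262084960938, 163.86700439453125), (90.85102844238281, 126.59984588623047), 2.9069979190826416) [0.56140133 0.09946137 0.17805261] [0.65218927 0.22843023 0.22578419]
```

View pics/scene16.png

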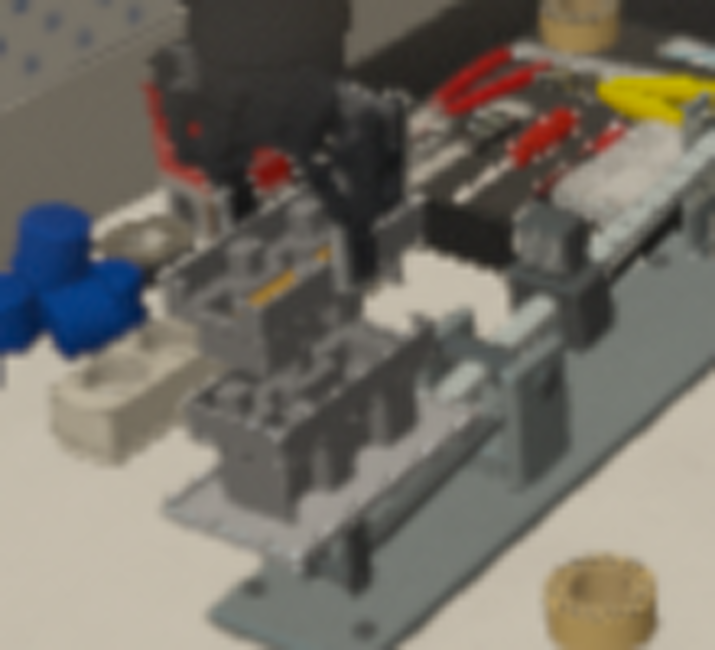

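View pics/top16.png

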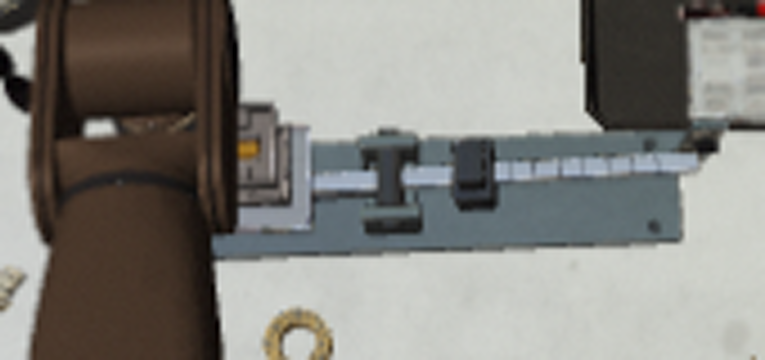

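```bash
python3 to.py .6085 .1565 .175 3.2
```

```text
t 16.32 tcp [0.6085 0.1596 0.2028] jawyaw 3.18 ydir [ 0.001 -0.    -1.   ] q1,q6 [0.1  0.04] q5 1.21 F [ 0.17 -0.22 -3.76] op 0.707
 jaw 3.2 rot [-0.001 -0.     0.   ] deg 0.0
 jaw 183.2 rot [-1.000e-03  3.141e+00 -1.000e-03] deg 180.0
 shift [ 0.0031  0.0278 -0.0001] dist 0.028
```

Emit:
jog_arm(
  deltas=[
    [[0,0,0],[0.003,0,0],0.6],
    [[0,0,0],[0.003,0.006,0],0.6],
    [[0,0,0],[0.003,0.013,0],0.6],
    [[0,0,0],[0.003,0.02,0],0.6],
    [[0,0,0],[0.003,0.025,0],0.6],
    [[0,0,0],[0.003,0.028,0],0.6],
    [[0,0,0],[0.003,0.028,0],0.6],
  ],
)

```text
time: 16.9
eef_pos: [0.6078, 0.1565, 0.1731]
tcp_rot: [0.514, -0.486, 0.486, -0.513]
contact_force: [-0.1, -0.6, -4.0]
opening: 0.711
```

```bash
python3 to.py .6085 .1565 .170 3.2
python3 - <<'E'
from seg import *
s=cam("scene"); save(s,"scene17.png",(200,140,310,240),6.5)
E
```

```text
t 16.9 tcp [0.6078 0.1565 0.1731] jawyaw 3.18 ydir [-0.002 -0.001 -1.   ] q1,q6 [0.09 0.04] q5 1.16 F [-0.06 -0.57 -4.  ] op 0.711
 jaw 3.2 rot [ 0.002 -0.     0.   ] deg 0.1
 jaw 183.2 rot [-1.000e-03  3.141e+00  3.000e-03] deg 180.0
 shift [0.0001 0.0031 0.0007] dist 0.003
```

View pics/scene17.png

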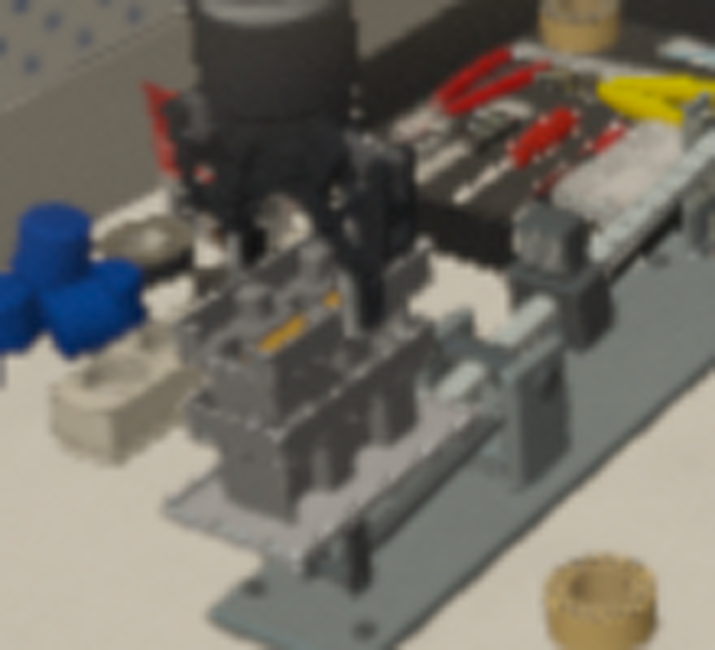

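The underside is just at the deep rim and aligned. A few more mm.

Emit:
jog_arm(
  deltas=[
    [[0,0,0],[0,0.002,0],0.6],
    [[0,0,0],[0,0.004,0],0.6],
    [[0,0,0],[0,0.005,0],0.6],
    [[0,0,0],[0,0.005,0],0.6],
  ],
)

```text
time: 17.28
eef_pos: [0.6086, 0.1568, 0.1703]
tcp_rot: [0.514, -0.486, 0.486, -0.514]
contact_force: [-1.3, 0.2, 2.6]
opening: 0.712
```

Contact: Fz went from -4 to +2.6 N at the expected height of 0.170. I'll release and rise.

Emit:
jog_arm(
  deltas=[
    [[0,0,0],[0,0,0],0.6],
    [[0,0,0],[0,0,0],1.0],
    [[0,0,0],[0,0,0],1.0],
    [[0,0,0],[0,0,0],1.0],
    [[0,0,0],[0,0,0],1.0],
    [[0,0,0],[0,-0.015,0],1.0],
    [[0,0,0],[0,-0.04,0],1.0],
    [[0,0,0],[0,-0.08,0],1.0],
    [[0,0,0],[0,-0.1,0],1.0],
  ],
)

```text
time: 18.03
eef_pos: [0.6099, 0.1569, 0.2749]
tcp_rot: [-0.512, 0.485, -0.487, 0.515]
contact_force: [0.9, -0.8, 0.9]
opening: 1.001
```

```bash
python3 to.py .619 -.05 .26 -86.4
```

```text
t 18.03 tcp [0.6099 0.1569 0.2749] jawyaw 3.19 ydir [ 0.006  0.    -1.   ] q1,q6 [0.09 0.04] q5 1.33 F [ 0.91 -0.83  0.91] op 1.001
 jaw -86.4 rot [-0.004  1.564 -0.004] deg 89.6
 jaw 93.6 rot [-0.004 -1.578  0.004] deg 90.4
 shift [ 0.2071  0.0149 -0.0025] dist 0.208
```

Emit:
jog_arm(
  deltas=[
    [[0,0.12,0],[0.02,0,0],0.6],
    [[0,0.24,0],[0.04,0,0],0.6],
    [[0,0.36,0],[0.06,0,0],0.5],
    [[0,0.48,0],[0.08,0,0],0.5],
    [[0,0.6,0],[0.1,0,0],0.45],
    [[0,0.72,0],[0.12,0,0],0.45],
    [[0,0.84,0],[0.14,0,0],0.45],
    [[0,0.96,0],[0.16,0,0],0.45],
    [[0,1.08,0],[0.185,0,0],0.45],
    [[0,1.2,0],[0.207,0,0],0.45],
  ],
)

```text
time: 18.87
eef_pos: [0.6215, -0.051, 0.2751]
tcp_rot: [0.145, -0.691, 0.692, -0.15]
contact_force: [0.2, -0.9, -0.1]
opening: 0.45
```

```bash
python3 - <<'E'
from seg import *
s=cam("scene"); save(s,"scene18.png",(200,130,340,240),5.5)
t=cam("top"); save(t,"top18.png",(220,130,390,210),4.5)
q=cloud(t).reshape(-1,3)
m=(q[:,0]>.54)&(q[:,0]<.7)&(q[:,1]>.07)&(q[:,1]<.26)&(q[:,2]>.163)&(q[:,2]<.25); k=q[m]; print(len(k),rect(k),np.percentile(k[:,2],[50,80,95,99]))
m=(q[:,0]>.54)&(q[:,0]<.7)&(q[:,1]>.07)&(q[:,1]<.26)&(q[:,2]>.08)&(q[:,2]<.11); k=q[m]; print("pan z",len(k),np.percentile(k[:,2],[10,50,90]))
qs=cloud(s).reshape(-1,3)
for nm,Q in(("t",q),("s",qs)):
    m=(Q[:,0]>.58)&(Q[:,0]<.66)&(Q[:,1]>-.085)&(Q[:,1]<-.015)&(Q[:,2]>.112)&(Q[:,2]<.16); k=Q[m]; print(nm,"poise",len(k),rect(k) if len(k)>5 else 0,np.percentile(k[:,2],[50,95]),k.mean(0))
E
python3 to.py .6195 -.05 .26 -86.6
```

```text
615 ((607.3101196289062, 161.68048095703125), (63.2666130065918, 124.49107360839844), 2.9279191493988037) [0.17563579 0.18967429 0.19430996 0.19634035]
pan z 322 [0.08697779 0.09074866 0.09512368]
t 18.97 tcp [ 0.6216 -0.0528  0.275 ] jawyaw -65.85 ydir [ 0.006 -0.001 -1.   ] q1,q6 [-0.25  0.9 ] q5 1.33 F [ 1.13 -0.54  0.63] op 0.451
 jaw -86.6 rot [-0.002  0.362 -0.006] deg 20.8
 jaw 93.4 rot [-0.008 -2.779  0.003] deg 159.3
 shift [ 0.0009  0.0149 -0.0034] dist 0.015Traceback (most recent call last):
  File "<stdin>", line 9, in <module>
    return _quantile_unchecked(
        a, q, axis, out, overwrite_input, method, keepdims, weights)
    return _ureduce(a,
                    func=_quantile_ureduce_func,
    ...<5 lines>...
                    overwrite_input=overwrite_input,
                    method=method)
    r = func(a, **kwargs)
    result = _quantile(arr,
                       quantiles=q,
    ...<2 lines>...
                       out=out,
                       weights=wgt)
    slices_having_nans = np.isnan(arr[-1, ...])
                                  ~~~^^^^^^^^^
IndexError: index -1 is out of bounds for axis 0 with size 0
```

View pics/scene18.png

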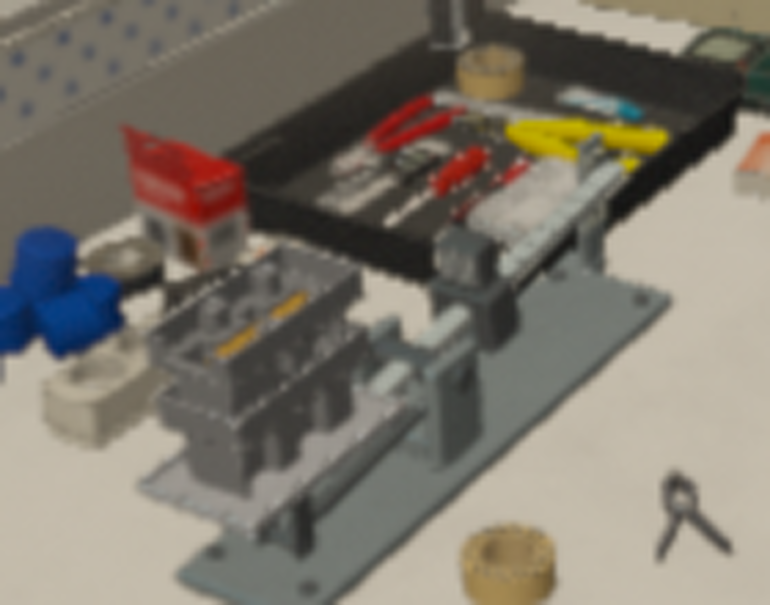

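View pics/top18.png

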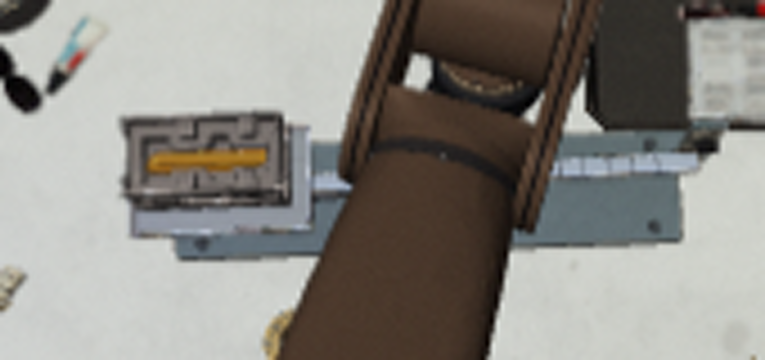

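Stacked correctly: the shallow rim is at z 0.195 (0.195 expected when stacked, 0.179 if nested), centred at (0.607, 0.162) over the deep tote. Now I measure the counterpoise.

Run:
```python
from seg import *
s=cam("scene"); save(s,"scene19.png",(270,150,330,200),12)
Q=cloud(s).reshape(-1,3)
m=(Q[:,0]>.58)&(Q[:,0]<.66)&(Q[:,1]>-.085)&(Q[:,1]<-.015)&(Q[:,2]>.108)&(Q[:,2]<.16); k=Q[m]; print(len(k),rect(k),np.percentile(k[:,2],[50,90,95,99]),k.mean(0))
kk=k[k[:,2]>.128]; print(len(kk),rect(kk),kk.mean(0))
```

```text
97 ((620.959716796875, -42.39316177368164), (39.77867126464844, 26.56074333190918), 0.21972332894802094) [0.12646017 0.13423833 0.13525001 0.13655192] [ 0.6173082  -0.03879163  0.12481831]
44 ((621.4017944335938, -42.57072448730469), (36.776466369628906, 26.120471954345703), 7.376385688781738) [ 0.62001544 -0.0413369   0.13258067]
```

View pics/scene19.png

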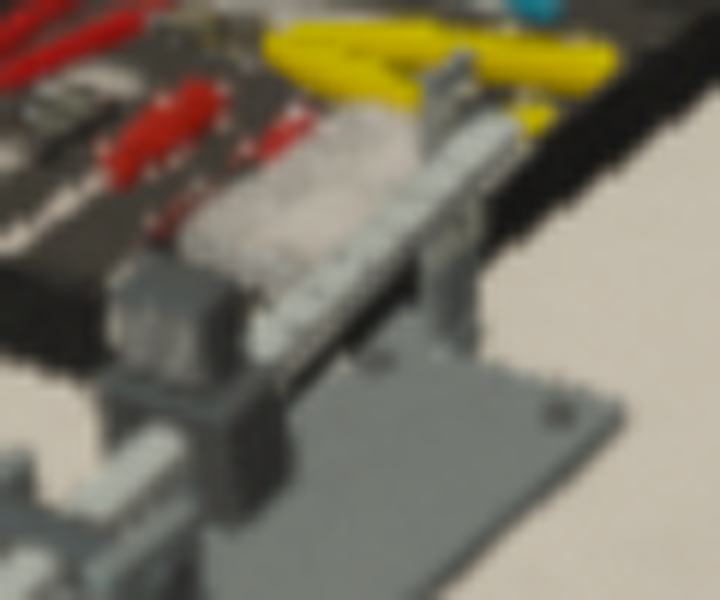

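```bash
python3 to.py .620 -.046 .16 -86.7
```

```text
t 19.02 tcp [ 0.6215 -0.0511  0.2749] jawyaw -65.65 ydir [ 0.006  0.    -1.   ] q1,q6 [-0.25  0.9 ] q5 1.33 F [ 0.23  0.62 -0.24] op 0.452
 jaw -86.7 rot [-0.001  0.367 -0.006] deg 21.1
 jaw 93.3 rot [-8.000e-03 -2.774e+00  1.000e-03] deg 158.9
 shift [-1.000e-04  1.149e-01 -5.500e-03] dist 0.115
```

Emit:
jog_arm(
  deltas=[
    [[0,0.12,0],[0,0.02,-0.005],0.45],
    [[0,0.24,0],[0,0.05,-0.005],0.45],
    [[0,0.367,-0.006],[0,0.08,-0.005],0.45],
    [[0,0.367,-0.006],[0,0.105,-0.005],0.45],
    [[0,0.367,-0.006],[0,0.115,-0.005],0.45],
    [[0,0.367,-0.006],[0,0.115,-0.005],0.45],
    [[0,0.367,-0.006],[0,0.115,-0.005],0.45],
  ],
)

```text
time: 19.6
eef_pos: [0.6204, -0.0459, 0.1604]
tcp_rot: [0.021, -0.706, 0.707, -0.021]
contact_force: [0.4, 0.3, 0.4]
opening: 0.451
```

```bash
python3 to.py .620 -.046 .102 -86.7
python3 - <<'E'
from h import *
s=cam("scene"); save(s,"scene20.png",(250,130,330,190),9)
t=cam("top"); save(t,"top20.png",(290,130,350,190),10)
E
```

```text
t 19.6 tcp [ 0.6204 -0.0459  0.1604] jawyaw -86.57 ydir [ 0.    -0.001 -1.   ] q1,q6 [-0.24  1.27] q5 1.13 F [0.41 0.32 0.41] op 0.451
 jaw -86.7 rot [-0.001  0.002 -0.   ] deg 0.1
 jaw 93.3 rot [-0.000e+00 -3.139e+00  2.000e-03] deg 179.9
 shift [0.0004 0.0584 0.    ] dist 0.058
```

View pics/scene20.png

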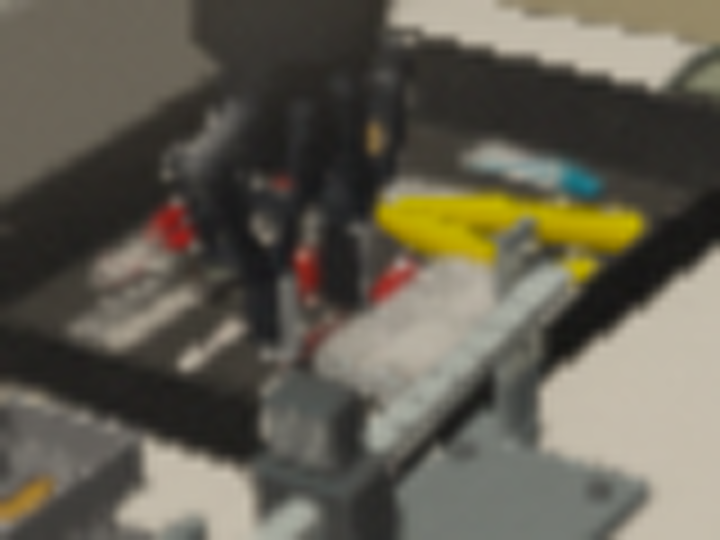

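View pics/top20.png

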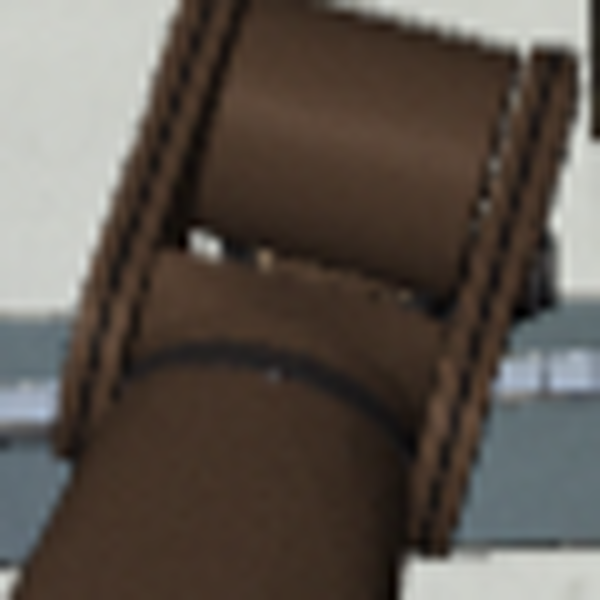

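The fingers straddle the block's axis: their midpoint is at about (312,325), above the block top at (315,390). I'll descend and pinch.

Emit:
jog_arm(
  deltas=[
    [[0,0,0],[0,0.012,0],0.45],
    [[0,0,0],[0,0.024,0],0.45],
    [[0,0,0],[0,0.036,0],0.45],
    [[0,0,0],[0,0.046,0],0.45],
    [[0,0,0],[0,0.055,0],0.45],
    [[0,0,0],[0,0.055,0],0.45],
    [[0,0,0],[0,0.055,0],0.45],
  ],
  force=25,
)

```text
time: 20.28
eef_pos: [0.6211, -0.0465, 0.1062]
tcp_rot: [0.02, -0.706, 0.707, -0.021]
contact_force: [0.1, -1.0, 0.3]
opening: 0.454
```

```bash
python3 to.py .620 -.046 .104 -86.7
python3 - <<'E'
from h import *
s=cam("scene"); save(s,"scene21.png",(250,130,330,190),9)
E
```

```text
t 20.28 tcp [ 0.6211 -0.0465  0.1062] jawyaw -86.62 ydir [ 0.002 -0.001 -1.   ] q1,q6 [-0.24  1.28] q5 1.04 F [ 0.14 -1.02  0.31] op 0.454
 jaw -86.7 rot [-0.002  0.001 -0.002] deg 0.2
 jaw 93.3 rot [-3.00e-03 -3.14e+00  2.00e-03] deg 179.9
 shift [ 0.0011  0.0022 -0.0006] dist 0.002
```

View pics/scene21.png

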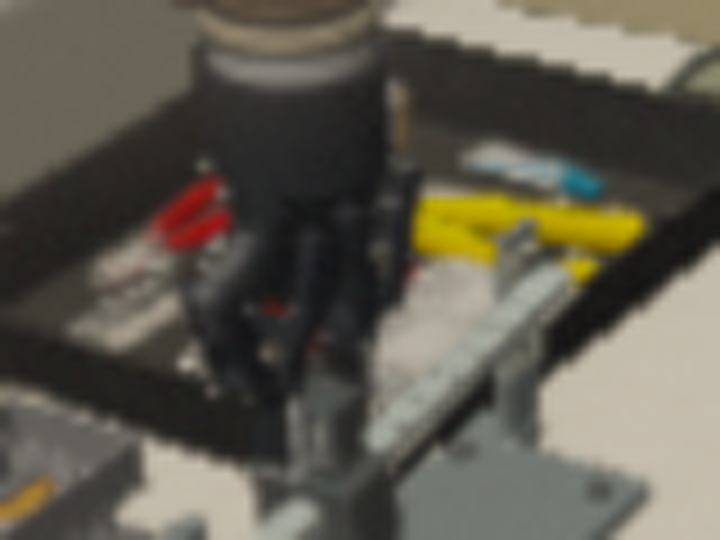

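The fingers are around the grip block. I'll close to a loose fit (about 28 mm) and push, so the beam stays free to tilt.

Emit:
jog_arm(
  deltas=[
    [[0,0,0],[0,0,0],0.33],
    [[0,0,0],[0,0,0],0.33],
    [[0,0,0],[0,0,0.004],0.33],
    [[0,0,0],[0,-0.001,0.01],0.33],
    [[0,0,0],[0,-0.002,0.018],0.33],
    [[0,0,0],[0,-0.003,0.026],0.33],
    [[0,0,0],[0,-0.004,0.034],0.33],
    [[0,0,0],[0,-0.005,0.042],0.33],
    [[0,0,0],[0,-0.006,0.05],0.33],
    [[0,0,0],[0,-0.006,0.05],0.33],
  ],
)

```text
time: 21.17
eef_pos: [0.6247, -0.0991, 0.1136]
tcp_rot: [0.019, -0.705, 0.708, -0.022]
contact_force: [-0.0, -0.7, -0.5]
opening: 0.335
```

```bash
python3 to.py .620 -.046 .104 -86.7
python3 - <<'E'
from h import *
s=cam("scene"); save(s,"scene22.png",(250,130,330,190),9)
E
```

```text
t 21.17 tcp [ 0.6247 -0.0991  0.1136] jawyaw -86.68 ydir [ 0.003 -0.004 -1.   ] q1,q6 [-0.32  1.2 ] q5 1.05 F [-0.04 -0.71 -0.53] op 0.335
 jaw -86.7 rot [-0.004  0.    -0.003] deg 0.3
 jaw 93.3 rot [-0.005 -3.141  0.007] deg 180.0
 shift [ 0.0016  0.0094 -0.0534] dist 0.054
```

View pics/scene22.png

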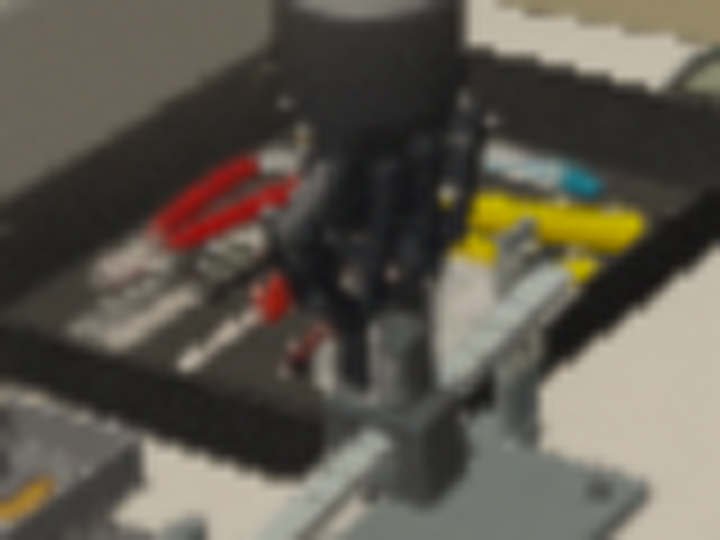

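The counterpoise moves with the gripper and the beam is still on its stop. I'll keep pushing.

Emit:
jog_arm(
  deltas=[
    [[0,0,0],[0,0,0.006],0.33],
    [[0,0,0],[0,-0.001,0.013],0.33],
    [[0,0,0],[0,-0.002,0.02],0.33],
    [[0,0,0],[0,-0.002,0.027],0.33],
    [[0,0,0],[0,-0.002,0.034],0.33],
    [[0,0,0],[0,-0.002,0.04],0.33],
    [[0,0,0],[0,-0.002,0.045],0.33],
    [[0,0,0],[0,-0.002,0.045],0.33],
    [[0,0,0],[0,-0.002,0.045],0.33],
  ],
)

```text
time: 21.97
eef_pos: [0.6271, -0.1446, 0.1159]
tcp_rot: [0.019, -0.705, 0.709, -0.021]
contact_force: [-0.3, -0.8, 0.7]
opening: 0.331
```

```bash
cat > tilt.py <<'E'
from h import *
import sys
s=cam("scene"); save(s,sys.argv[1],(250,130,330,190),9)
Q=cloud(s).reshape(-1,3); P_=s["pixels"].reshape(-1,3)
t=cam("top"); q=cloud(t).reshape(-1,3)
for n,Z in(("s",Q),("t",q)):
    m=(Z[:,0]>.56)&(Z[:,0]<.65)&(Z[:,1]>.088)&(Z[:,1]<.235)&(Z[:,2]>.165)&(Z[:,2]<.25)
    print(n,"shallow rim z",np.round(np.percentile(Z[m][:,2],[90,95,98]),4) if m.sum() else None)
    m=(Z[:,0]>.56)&(Z[:,0]<.585)&(Z[:,1]>.095)&(Z[:,1]<.225)&(Z[:,2]>.08)&(Z[:,2]<.125)
    print(n,"pan z",np.round(np.percentile(Z[m][:,2],[20,50,80]),4) if m.sum() else None)
print(ctrl.get_state()["time"],ctrl.get_state()["eef_pos"])
E
python3 tilt.py scene23.png
```

```text
s shallow rim z [0.1967 0.1982 0.1996]
s pan z [0.0935 0.0951 0.0976]
t shallow rim z [0.1986 0.2    0.2017]
t pan z [0.0941 0.0964 0.099 ]
22.0667 [ 0.62714099 -0.14399097  0.1160081 ]
```

View pics/scene23.png

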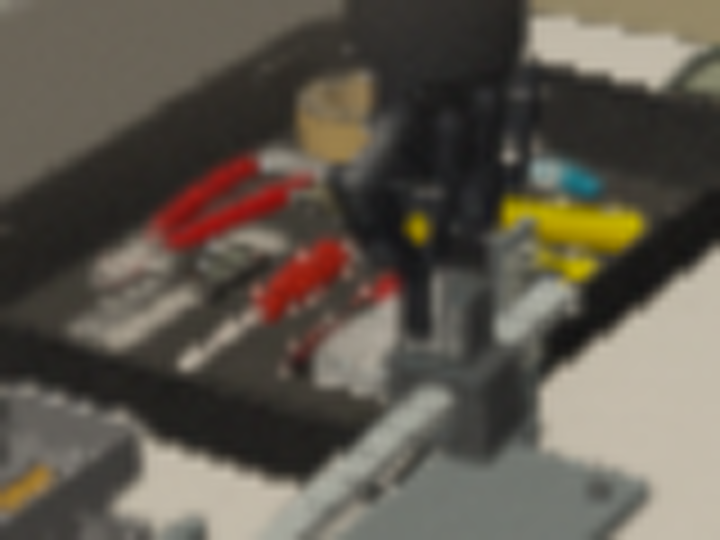

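The pan has begun to rise. I'll hold so it settles.

Emit:
jog_arm(
  deltas=[
    [[0,0,0],[0,0,-0.001],0.36],
    [[0,0,0],[0,0,-0.001],0.36],
    [[0,0,0],[0,0,-0.001],0.36],
    [[0,0,0],[0,0,-0.001],0.36],
    [[0,0,0],[0,0,-0.001],0.36],
    [[0,0,0],[0,0,-0.001],0.36],
    [[0,0,0],[0,0,-0.001],0.36],
    [[0,0,0],[0,0,-0.001],0.36],
    [[0,0,0],[0,0,-0.001],0.36],
    [[0,0,0],[0,0,-0.001],0.36],
  ],
)

```text
time: 22.9
eef_pos: [0.6271, -0.143, 0.116]
tcp_rot: [0.019, -0.705, 0.708, -0.022]
contact_force: [0.0, -0.3, 0.3]
opening: 0.36
```

```bash
python3 tilt.py scene24.png
python3 - <<'E'
from h import *
s=cam("scene"); save(s,"scene24b.png",(200,130,340,240),5.5)
E
```

```text
s shallow rim z [0.199  0.2003 0.2013]
s pan z [0.0953 0.0973 0.0996]
t shallow rim z [0.1996 0.2013 0.203 ]
t pan z [0.0956 0.0978 0.1002]
23.0 [ 0.62709466 -0.14299179  0.11599638]
```

View pics/scene24b.png

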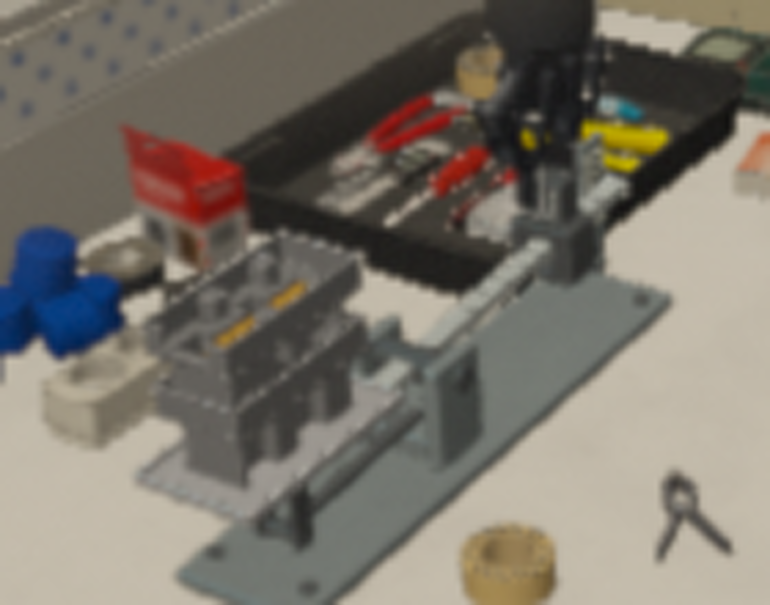

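The pan has risen 7 mm of the 14 mm from its stop, so the tilt is about -0.05. That means about 14 mm more.

Emit:
jog_arm(
  deltas=[
    [[0,0,0],[0,0,0.002],0.33],
    [[0,0,0],[0,0,0.006],0.33],
    [[0,0,0],[0,0,0.01],0.33],
    [[0,0,0],[0,0,0.014],0.33],
    [[0,0,0],[0,0,0.014],0.33],
    [[0,0,0],[0,0,0.014],0.33],
    [[0,0,0],[0,0,0.013],0.36],
    [[0,0,0],[0,0,0.013],0.36],
    [[0,0,0],[0,0,0.013],0.36],
    [[0,0,0],[0,0,0.013],0.36],
  ],
)

```text
time: 23.88
eef_pos: [0.6279, -0.156, 0.1162]
tcp_rot: [0.019, -0.705, 0.709, -0.022]
contact_force: [-0.8, -0.0, -0.1]
opening: 0.36
```

Emit:
jog_arm(
  deltas=[
    [[0,0,0],[0,0,0],0.36],
    [[0,0,0],[0,0,0],0.36],
    [[0,0,0],[0,0,0],0.36],
    [[0,0,0],[0,0,0],0.36],
    [[0,0,0],[0,0,0],0.36],
    [[0,0,0],[0,0,0],0.36],
    [[0,0,0],[0,0,0],0.36],
    [[0,0,0],[0,0,0],0.36],
    [[0,0,0],[0,0,0],0.36],
    [[0,0,0],[0,0,0],0.36],
  ],
)

```text
time: 24.72
eef_pos: [0.6279, -0.156, 0.1162]
tcp_rot: [0.019, -0.705, 0.709, -0.022]
contact_force: [0.3, 0.3, 0.3]
opening: 0.36
```

```bash
python3 tilt.py scene25.png
```

```text
s shallow rim z [0.2035 0.205  0.2059]
s pan z [0.1003 0.1021 0.1047]
t shallow rim z [0.2045 0.2066 0.2085]
t pan z [0.1    0.1026 0.1052]
24.8167 [ 0.62788746 -0.1560505   0.11623629]
```

View pics/scene25.png

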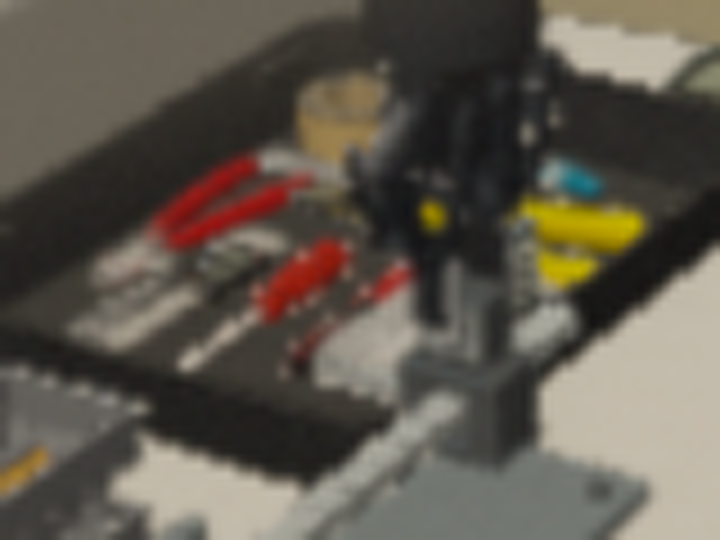

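Tilt is now about -0.016 rad, so I'll push another 4.5 mm.

Emit:
jog_arm(
  deltas=[
    [[0,0,0],[0,0,0.001],0.33],
    [[0,0,0],[0,0,0.003],0.33],
    [[0,0,0],[0,0,0.0055],0.33],
    [[0,0,0],[0,0,0.0055],0.33],
    [[0,0,0],[0,0,0.0055],0.33],
    [[0,0,0],[0,0,0.0045],0.4],
    [[0,0,0],[0,0,0.0035],0.45],
    [[0,0,0],[0,0,0.0035],0.45],
    [[0,0,0],[0,0,0.0035],0.45],
    [[0,0,0],[0,0,0.0035],0.45],
  ],
)

```text
time: 25.65
eef_pos: [0.6281, -0.1596, 0.1163]
tcp_rot: [0.019, -0.705, 0.709, -0.022]
contact_force: [0.6, -0.4, -0.0]
opening: 0.447
```

Emit:
jog_arm(
  deltas=[
    [[0,0,0],[0,-0.02,0],0.45],
    [[0,0,0],[0,-0.05,0],0.45],
    [[0,0,0],[0,-0.09,0],0.45],
    [[0,0,0],[0.05,-0.13,0],0.45],
    [[0,0,0],[0.09,-0.16,0],0.45],
    [[0,0,0],[0.13,-0.16,0],0.45],
    [[0,0,0],[0.15,-0.16,0],0.45],
    [[0,0,0],[0.15,-0.16,0],0.45],
    [[0,0,0],[0.15,-0.16,0],0.45],
    [[0,0,0],[0.15,-0.16,0],0.45],
  ],
)

```text
time: 26.48
eef_pos: [0.4781, -0.1677, 0.2763]
tcp_rot: [0.019, -0.705, 0.709, -0.022]
contact_force: [0.2, -0.2, 0.3]
opening: 0.449
```

```bash
python3 tilt.py scene26.png
python3 - <<'E'
from h import *
s=cam("scene"); save(s,"scene26b.png",(200,130,340,240),5.5); save(s,"scene26c.png",(295,140,325,170),18)
t=cam("top"); q=cloud(t).reshape(-1,3)
k=[]
for y in np.arange(-.2,.12,.01):
    m=(abs(q[:,0]-(.6175-.057*y))<.006)&(abs(q[:,1]-y)<.005)&(q[:,2]>.06)&(q[:,2]<.2)
    if m.any(): k.append((round(y,3),round(np.median(q[m][:,2]),4)))
print(k)
E
```

```text
s shallow rim z [0.2043 0.2058 0.2068]
s pan z [0.1014 0.1034 0.1061]
t shallow rim z [0.206  0.208  0.2095]
t pan z [0.1013 0.1034 0.1059]
26.5833 [ 0.47871076 -0.16761444  0.2756571 ]
[(np.float64(-0.2), np.float64(0.0788)), (np.float64(-0.17), np.float64(0.126)), (np.float64(-0.16), np.float64(0.1311)), (np.float64(-0.15), np.float64(0.127)), (np.float64(-0.14), np.float64(0.0871)), (np.float64(-0.13), np.float64(0.0811)), (np.float64(-0.12), np.float64(0.0815)), (np.float64(-0.11), np.float64(0.0811)), (np.float64(-0.1), np.float64(0.0806)), (np.float64(-0.09), np.float64(0.0808)), (np.float64(-0.08), np.float64(0.0806)), (np.float64(-0.07), np.float64(0.0809)), (np.float64(-0.06), np.float64(0.0802)), (np.float64(-0.05), np.float64(0.0808)), (np.float64(-0.04), np.float64(0.0816)), (np.float64(-0.03), np.float64(0.0801)), (np.float64(-0.02), np.float64(0.0812)), (np.float64(-0.01), np.float64(0.081)), (np.float64(0.0), np.float64(0.0806)), (np.float64(0.01), np.float64(0.0817)), (np.float64(0.02), np.float64(0.0867)), (np.float64(0.03), np.float64(0.0799)), (np.float64(0.04), np.float64(0.0776)), (np.float64(0.05), np.float64(0.0805)), (np.float64(0.06), np.float64(0.0782)), (np.float64(0.07), np.float64(0.0786)), (np.float64(0.08), np.float64(0.0787)), (np.float64(0.09), np.float64(0.1034)), (np.float64(0.1), np.float64(0.1041)), (np.float64(0.11), np.float64(0.1869))]
```

View pics/scene26b.png

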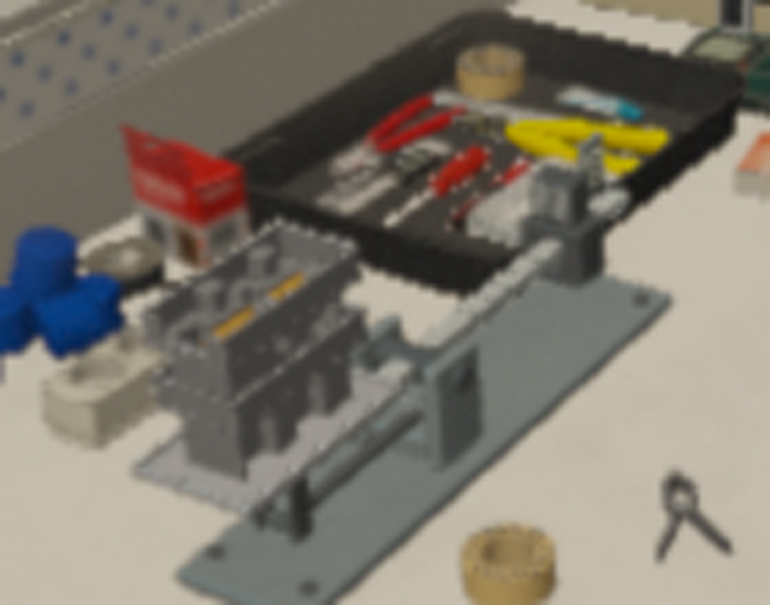

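View pics/scene26c.png

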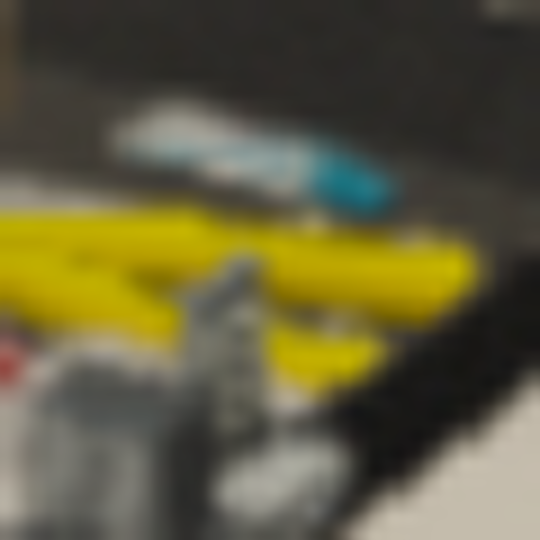

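The arm is clear. I'll wait for the beam to settle, then fit its slope.

Emit:
jog_arm(
  deltas=[
    [[0,0,0],[0,0,0],0.45],
    [[0,0,0],[0,0,0],0.45],
    [[0,0,0],[0,0,0],0.45],
    [[0,0,0],[0,0,0],0.45],
    [[0,0,0],[0,0,0],0.45],
    [[0,0,0],[0,0,0],0.45],
    [[0,0,0],[0,0,0],0.45],
    [[0,0,0],[0,0,0],0.45],
    [[0,0,0],[0,0,0],0.45],
    [[0,0,0],[0,0,0],0.45],
  ],
)

```text
time: 27.52
eef_pos: [0.4787, -0.1675, 0.2754]
tcp_rot: [0.02, -0.705, 0.708, -0.022]
contact_force: [-0.6, 1.2, 0.1]
opening: 0.451
```

```bash
python3 tilt.py scene27.png
python3 - <<'E'
from seg import *
def slope(q,lo,hi):
    m=(abs(q[:,0]-(.6175-.057*q[:,1]))<.007)&(q[:,1]>lo)&(q[:,1]<hi)&(q[:,2]>.072)&(q[:,2]<.095)
    k=q[m]; c=np.polyfit(k[:,1],k[:,2],1); return len(k),np.round(c,4)
W0=np.load("c0.npz")["top"].reshape(-1,3)
print("initial",slope(W0,-.21,-.07))
for i in range(3):
    t=cam("top"); q=cloud(t).reshape(-1,3); print("now",slope(q,-.13,.005))
save(t,"top27.png",(220,130,390,250),4.5)
m=(q[:,0]>.54)&(q[:,0]<.7)&(q[:,1]>.07)&(q[:,1]<.26)&(q[:,2]>.178)&(q[:,2]<.25); print("stack",rect(q[m]))
m=(q[:,0]>.43)&(q[:,0]<.55)&(q[:,1]>.05)&(q[:,1]<.15)&(q[:,2]>.012)&(q[:,2]<.04); print("tape",rect(q[m]),np.percentile(q[m][:,2],[50,95]))
E
```

```text
s shallow rim z [0.2047 0.2062 0.2071]
s pan z [0.1015 0.1034 0.1059]
t shallow rim z [0.2055 0.2069 0.2082]
t pan z [0.1012 0.1033 0.1062]
27.6167 [ 0.47868999 -0.1675139   0.27536112]
initial (152, array([-0.0324,  0.0805]))
now (138, array([-0.0084,  0.0797]))
now (135, array([0.0143, 0.0814]))
now (132, array([-0.0002,  0.0802]))
stack ((607.2123413085938, 160.9059600830078), (63.370574951171875, 122.46142578125), 2.3099730014801025)
tape ((482.37567138671875, 96.1855697631836), (54.91939163208008, 54.682167053222656), 1.3198766708374023) [0.02424848 0.02948449]
```

View pics/top27.png

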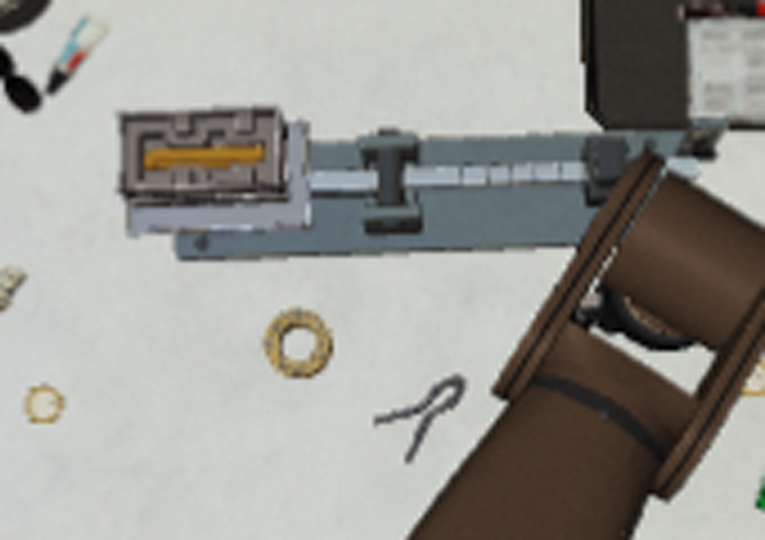

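Stack and tape check out. I'll average frames for a firmer tilt estimate, using the fixed base plate as the level reference.

Run:
```python
from h import *
def fit(k): 
    c=np.polyfit(k[:,1],k[:,2],1); r=k[:,2]-np.polyval(c,k[:,1]); k=k[abs(r)<2.5*np.std(r)]; return np.polyfit(k[:,1],k[:,2],1)[0]
R={"top":[],"scene":[]}; B={"top":[],"scene":[]}; rim=[]
for i in range(20):
    for n in R:
        q=cloud(cam(n)).reshape(-1,3)
        o=q[:,0]-(.6175-.057*q[:,1])
        R[n].append(q[(abs(o)<.007)&(q[:,1]>-.13)&(q[:,1]<.0)&(q[:,2]>.072)&(q[:,2]<.095)])
        B[n].append(q[(o<-.015)&(o>-.045)&(q[:,1]>-.13)&(q[:,1]<.0)&(q[:,2]>.005)&(q[:,2]<.022)])
for n in R:
    r=np.vstack(R[n]); b=np.vstack(B[n]); print(n,len(r),len(b),"beam",round(fit(r),4),"base",round(fit(b),4), "halves",round(fit(np.vstack(R[n][:10])),4),round(fit(np.vstack(R[n][10:])),4))
print(ctrl.get_state()["time"])
```

```text
top 2651 4928 beam 0.0015 base 0.0013 halves 0.0021 0.0008
scene 1787 2848 beam -0.0025 base 0.0005 halves -0.0008 -0.0043
29.7667
```

```bash
python3 -c "
from plant import ctrl
print(ctrl.sign_off())"
```

```text
the job is handed in; nothing more can be done
None
```

The job is done and handed in at about 30 s of the 72 s allowed; `sign_off` gave no verdict.

- **Tape:** it went from the pan to the bench and lies flat at about (0.482, 0.096).
- **Totes:** I set the deep tote on the pan and stacked the shallow one on it, turned so the cut-outs are at opposite ends. The stack is centred at about (0.607, 0.161). Its upper rim sits about 42 mm above the deep rim, which matches stacked; nested would be about 26 mm.
- **Beam:** I pushed the counterpoise out about 11–12 cm, let go and moved the arm clear. Averaged depth fits then put the tilt within about 0.003 rad of level.
- **One disagreement:** pan height alone suggested a tilt of about -0.01 rad, but that is still inside the 0.025 limit.
- **Left alone:** the arm did not go near the clamp, cutters or carton. I did not measure their final positions.

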